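Tighten a lathe faceplate in cross order

TASK

Take the T-handled wrench from its block and tighten the four wing-headed screws that hold the steel faceplate on the bowl blank, in cross order (each screw followed by the one opposite it, then the other pair): first go round and give each one about an eighth of a turn clockwise, then go round crosswise again and turn each until it comes up firm, to about half a newton metre and never more than 1.2. Seat the wrench gently, turn the screws with nothing but the wrench, stand it back upright in its block when you are done, and leave everything else on the table alone.

Things in the scene. Friction and masses are not known exactly. Their poses are not given: they have to be found in the camera images.
- wrench_grip (a point): Centre of the wooden cross-bar of the T-handled slot wrench (300 g; nominal, may be 20 % off). The bar is 100 mm long along the point's x, 20 mm thick along y, 24 mm tall along z; z points up the shank. The wrench stands upright at the start, so the bar is grasped from above across its 20 mm thickness. The open mouth of the socket lies 97 mm below this point (along -z).
- wrench_mouth (a point): Middle of the open lower end of the wrench's slotted socket; same axes as the wrench. The slot is 33 mm long along x (the way of the cross-bar), 11 mm wide along y and 12 mm deep, its mouth flared by about 2 mm on every side over the lowest 4 mm; outside, the mouth is about 44 x 22 mm. Fully seated on a screw head, the mouth lies 12 mm below the head's top.
- pocket (a point): Middle of the floor of the square pocket in the wrench's wooden block (96 x 80 x 36 mm, fixed). The pocket is 56 mm long along the point's x and 40 mm wide along y; the wrench stands in it with its cross-bar along x (either way round); its floor 20 mm above the table and 16 mm below the block's top. The wrench stands on this floor: its mouth is then at this point.
- work: A bowl blank on a locked turntable, fixed to the table: dark disc 176 mm across, wooden blank 164 mm across, on it a steel faceplate 126 mm across whose top is 76 mm above the table, with a low 30 mm ring in the middle. Origin: centre of its underside. Four screws stand in a ring of 42 mm radius, numbered clockwise seen from above: 1 at +x+y, 2 at +x-y, 3 at -x-y, 4 at -x+y of this frame; 1 and 3 are opposite, 2 and 4 are opposite.
- pad (a joint): Squash (m) of the rubber pad between turntable and blank: how far blank, faceplate and screws have been pushed down; 1 mm for each 10 N of push, springs back.
- wrench: The whole wrench, 109 mm tall; origin at the socket's mouth, z up the shank, x along the cross-bar. On a wing the slot has about 0.1 rad of play either way, and the grip and contact give a little under load, so the wrench must be turned some 0.15 to 0.3 rad further than the screw.
- head1 (a point): Centre of the top of the upright wing (a flat bar) that is the head of wing screw 1, 91.5 mm above the table; z up, x along the wing. The wing is 30 mm long, 8 mm thick and 13.5 mm tall, its top 2.5 mm narrowed to 26 x 5 mm; it stands on a 2 mm washer, 27 mm across. It turns on the spot (it does not sink).
- screw1 (a joint): Turn of wing screw 1, rad, growing clockwise seen from above (tightening). It starts between 0 and 0.2 and runs with a steady drag of 0.1 N m until it comes up firm, somewhere between 1.25 and 1.5 (each screw has its own point, to be felt). It stays where it is left.
- clamp1 (a joint): How hard wing screw 1 is nipped up: twist (rad, clockwise) of the stiff washer under its head once the screw has come up firm. 0 until the wrench torque passes 0.3 N m, then 0.1 rad for each further N m (0.45 N m gives 0.015, 1.2 N m gives 0.09); let go, it keeps up to 0.03 of it.
- head2 (a point): Centre of the top of the upright wing (a flat bar) that is the head of wing screw 2, 91.5 mm above the table; z up, x along the wing. The wing is 30 mm long, 8 mm thick and 13.5 mm tall, its top 2.5 mm narrowed to 26 x 5 mm; it stands on a 2 mm washer, 27 mm across. It turns on the spot (it does not sink).
- screw2 (a joint): Turn of wing screw 2, rad, growing clockwise seen from above (tightening). It starts between 0 and 0.2 and runs with a steady drag of 0.1 N m until it comes up firm, somewhere between 1.25 and 1.5 (each screw has its own point, to be felt). It stays where it is left.
- clamp2 (a joint): How hard wing screw 2 is nipped up: twist (rad, clockwise) of the stiff washer under its head once the screw has come up firm. 0 until the wrench torque passes 0.3 N m, then 0.1 rad for each further N m (0.45 N m gives 0.015, 1.2 N m gives 0.09); let go, it keeps up to 0.03 of it.
- head3 (a point): Centre of the top of the upright wing (a flat bar) that is the head of wing screw 3, 91.5 mm above the table; z up, x along the wing. The wing is 30 mm long, 8 mm thick and 13.5 mm tall, its top 2.5 mm narrowed to 26 x 5 mm; it stands on a 2 mm washer, 27 mm across. It turns on the spot (it does not sink).
- screw3 (a joint): Turn of wing screw 3, rad, growing clockwise seen from above (tightening). It starts between 0 and 0.2 and runs with a steady drag of 0.1 N m until it comes up firm, somewhere between 1.25 and 1.5 (each screw has its own point, to be felt). It stays where it is left.
- clamp3 (a joint): How hard wing screw 3 is nipped up: twist (rad, clockwise) of the stiff washer under its head once the screw has come up firm. 0 until the wrench torque passes 0.3 N m, then 0.1 rad for each further N m (0.45 N m gives 0.015, 1.2 N m gives 0.09); let go, it keeps up to 0.03 of it.
- head4 (a point): Centre of the top of the upright wing (a flat bar) that is the head of wing screw 4, 91.5 mm above the table; z up, x along the wing. The wing is 30 mm long, 8 mm thick and 13.5 mm tall, its top 2.5 mm narrowed to 26 x 5 mm; it stands on a 2 mm washer, 27 mm across. It turns on the spot (it does not sink).
- screw4 (a joint): Turn of wing screw 4, rad, growing clockwise seen from above (tightening). It starts between 0 and 0.2 and runs with a steady drag of 0.1 N m until it comes up firm, somewhere between 1.25 and 1.5 (each screw has its own point, to be felt). It stays where it is left.
- clamp4 (a joint): How hard wing screw 4 is nipped up: twist (rad, clockwise) of the stiff washer under its head once the screw has come up firm. 0 until the wrench torque passes 0.3 N m, then 0.1 rad for each further N m (0.45 N m gives 0.015, 1.2 N m gives 0.09); let go, it keeps up to 0.03 of it.
- tub: Bystander, to be left alone: open white plastic tub, 110 mm across, 60 mm tall.
- tape: Bystander, to be left alone: roll of tape lying flat, 84 mm across, 36 mm tall.
- screwdriver: Bystander, to be left alone: screwdriver lying down.
- glue: Bystander, to be left alone: yellow glue bottle, 56 mm across, 140 mm tall.
- springclamp: Bystander, to be left alone: small spring clamp lying down.
- sparescrew: Bystander, to be left alone: spare wing screw lying down, 70 mm long.
Mind the look-alikes: they are no part of the job. Leave any purple or turquoise look-alike of the part that bears pocket alone.

How it is judged:
On the way, in this order (a step that is already met when the one before it is completed fails the run):
1. first pass: every screw has been given part of a turn (value of joint each of screw1, screw2, screw3, screw4 above 0.45 rad), for 0.1 s.
2. second pass: every screw has come up firm and is nipped up (value of joint each of clamp1, clamp2, clamp3, clamp4 above 0.012 rad), for 0.2 s.
At the end, for the whole second after the job is handed in: All four screws are firm and nipped up (clamp past 0.010 rad), and the wrench stands at rest in the pocket of its block: mouth within 10 mm sideways and 5 mm in height of the pocket's floor, tilted less than 0.15 rad (value of joint each of clamp1, clamp2, clamp3, clamp4 above 0.01 rad and horizontal distance between wrench_mouth and pocket below 0.01 m and z of wrench_mouth in the frame of pocket below 0.005 m and angle between wrench_mouth's own z axis and vertical below 0.15 rad and linear speed of wrench below 0.02 m/s); the robot touches nothing.
It fails at once if a screw is overtightened (more than about 1.2 N m: clamp past 0.09 rad) (value of joint any of clamp1, clamp2, clamp3, clamp4 above 0.09 rad).
It fails at once if out of cross order: two neighbouring screws past 0.45 rad (first pass) or nipped up past 0.012 (second pass) while the other two are not ((value of joint each of screw1, screw2 above 0.45 rad and value of joint each of screw3, screw4 below 0.45 rad) or (value of joint each of screw2, screw3 above 0.45 rad and value of joint each of screw4, screw1 below 0.45 rad) or (value of joint each of screw3, screw4 above 0.45 rad and value of joint each of screw1, screw2 below 0.45 rad) or (value of joint each of screw4, screw1 above 0.45 rad and value of joint each of screw2, screw3 below 0.45 rad) or (value of joint each of clamp1, clamp2 above 0.012 rad and value of joint each of clamp3, clamp4 below 0.012 rad) or (value of joint each of clamp2, clamp3 above 0.012 rad and value of joint each of clamp4, clamp1 below 0.012 rad) or (value of joint each of clamp3, clamp4 above 0.012 rad and value of joint each of clamp1, clamp2 below 0.012 rad) or (value of joint each of clamp4, clamp1 above 0.012 rad and value of joint each of clamp2, clamp3 below 0.012 rad)).
It fails at once if too much in the first pass: a screw past 1.15 rad while another is not yet past 0.45 rad (value of joint any of screw1, screw2, screw3, screw4 above 1.15 rad and value of joint any of screw1, screw2, screw3, screw4 below 0.45 rad).
It fails at once if the wrench is pressed down on the work with more than about 35 N (the pad squashed by 3.5 mm), or the fingers or arm touch the work or its screws (value of joint pad above 0.0035 m or contact force between any of the fingers, the arm and work above 1 N).
It fails at once if a bystander is moved by more than 30 mm (distance of any of tub, tape, screwdriver, glue, springclamp, sparescrew from where it was at the start of the episode above 0.03 m).
It also fails if it takes over 72 s, if anything falls off the work surface, if the arm or the gripper's body presses on something with over 40 N, if the wrist force passes 120 N, or if a joint passes its speed limit or range.

ROBOT

A 6-joint arm with a two-finger parallel gripper is mounted at the origin on the work surface. World frame = base frame: x ahead of the robot, y to its left, z up, the work surface at z = 0. Lengths are in m, angles in rad, forces in N, time in s.
With the tool pointing down it reaches from about 0.35 to 0.975 m from the base axis. Payload 4.9 kg.
Tool frame: the origin (TCP) lies at the very end of the fingers, on their centre line; the grasp point (between the pads) lies 19 mm behind it; z points along the fingers, x is the direction in which the jaws open and shut, and the axes are right-handed (so a half turn about z gives the same grasp; the last joint's range is limited). The gripper opens to 85 mm and grips with 20 to 120 N. Pads are 22 mm wide; open, the fingers measure 114 mm over their backs; the gripper's body (76 mm by 85 mm) begins 54 mm behind the grasp point. The pads swing forward as they close: fully open they stand 13 mm farther back than shut.
Start: joints at [-1.397, 0.053, 1.613, -0, 1.476, -0.119], TCP at [0.18, -0.598, 0.231] pointing down, gripper open.
Joint ranges: [-3.01, 3.01], [-1.01, 2.22], [0.06, 2.58], [-1.02, 4.17], [0.09, 2.62], [-3.14, 3.14]. Speed limits (rad/s): [2.57, 2.57, 3.14, 3.14, 3.14, 3.14].

INTERFACE

Orientations are given as a rotation vector (axis times angle).
In Python, from station import ctrl gives the robot as it stands.
- The arm moves only by the shell command python3 -m handwheel 'ROWS' [OPENING] [FORCE]. ROWS is a JSON object of lists of equal length, an entry for each row: "offset": the shift along the world's x, y, z in units of 40 mm (1.0 is 40 mm), a list of three; "roll": the turn about the world's z in units of 6 degrees (1.0 is 6 degrees). A call has exactly 10 rows; each row is the pose to reach, as a shift and turn from the pose commanded when the call began; what a row does not reach only later rows make up. A row lasts 1/10 s, in which the tool goes at most 50 mm and 8.59 degrees, less where a joint would pass 70% of its speed; a pose out of reach is approached as far as the arm can. A call with a gripper value outside its range is refused whole. OPENING is the finger opening in mm, from 0 to 85.4, set as the call begins (- or left out, the last holds). The fingers move at their own pace and stop on an object; FORCE is the grip in N (left out, the last holds). Time passes only in rows, so rows that repeat a pose let the fingers close, or fill a call up. It gives the time, the measured TCP pose, the force and the opening at its end, in the units of the state.
- ctrl.get_obs(): the state, without advancing time (a new reading comes with each control period).
- ctrl.get_image(name): name is "side" or "top"; returns a dict with "img" (384x512x3 uint8, red, green, blue), "fx", "fy", "cx", "cy" (pixels), "T" (4x4, takes a point from camera to world coordinates). Camera axes: x right, y down, z forward; pixel columns grow to the right and rows downward; lengths in m; the calibration is good to about 2 mm. A picture is of the moment at which its call begins. There is no depth.
- ctrl.finish_job(): hands the job in, once; it reports no verdict.
The state is a dict: "t": time; "q": joint angles; "dq": joint speeds; "effort": joint torques, N m; "tool_pos": TCP position; "tool_rot": TCP orientation; "contact_force": force on the tool from outside, world axes, zero at the start; "wrist_torque": the same for the moment, N m; "opening": finger opening in m.
Only numpy, scipy, OpenCV 4.12 (cv2) and the standard library are available. Lean on these libraries where they do the work, as an engineer would, in place of code of your own. Each camera call takes 0.05 s, during which the arm holds its last target.

## Working session

There is one attempt and no reset: what is moved stays moved. The work goes in short steps, Python scripts to look and compute and a shell command to move; the robot and the scene stay as the last step left them, time stands still between calls to the robot, and variables do not carry over. Pictures are saved under pics/ and viewed, and the job is handed in when it is done.

```bash
ls; mkdir -p pics; python3 - <<'E'
from station import ctrl
import cv2
o=ctrl.get_obs()
for k,v in o.items(): print(k,v)
for n in("side","top"):
    r=ctrl.get_image(n); cv2.imwrite(f"pics/{n}0.png",r["img"][:,:,::-1]); print(n,r["fx"],r["fy"],r["cx"],r["cy"]); print(r["T"])
E
```

```text
pics
t 0.0
q [-1.39697804e+00  5.33665959e-02  1.61432043e+00  1.02851871e-06
  1.47601941e+00 -1.18976082e-01]
dq [-0.0022149  -0.00049446  0.00086199  0.00077005 -0.00243038  0.00046043]
effort [-7.44645058e-04 -3.93681514e+01 -3.70180035e+01 -1.38186451e-04
  7.00630015e-03 -5.98012520e-06]
tool_pos [ 0.18029653 -0.59776145  0.23004121]
tool_rot [-2.52056335e+00  1.87275898e+00  2.40908771e-03]
contact_force [-0.62218299  0.12128973 -0.27855756]
wrist_torque [ 0.00047164  0.00578486 -0.05247831]
opening 0.08515731842663907
side 391.9210666584249 391.9210666584249 252.5811309243855 193.7344726481053
[[ 0.99965169 -0.01639628  0.02067981  0.48652306]
 [-0.02634565 -0.57400327  0.81842908 -0.76818392]
 [-0.00154892 -0.81868884 -0.57423531  0.71101383]
 [ 0.          0.          0.          1.        ]]
top 352.1982423161349 352.1982423161349 253.43446104521973 193.15402154326608
[[-1.62240457e-04 -9.97876374e-01  6.51361271e-02  4.56206347e-01]
 [-9.99995964e-01 -2.28565522e-05 -2.84093980e-03  9.88171596e-02]
 [ 2.83639549e-03 -6.51363252e-02 -9.97872344e-01  1.25971120e+00]
 [ 0.00000000e+00  0.00000000e+00  0.00000000e+00  1.00000000e+00]]
```

View pics/side0.png

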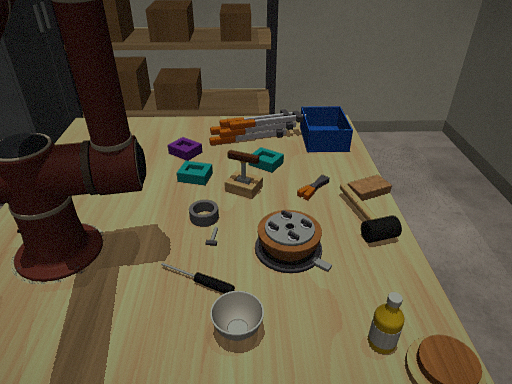

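View pics/top0.png

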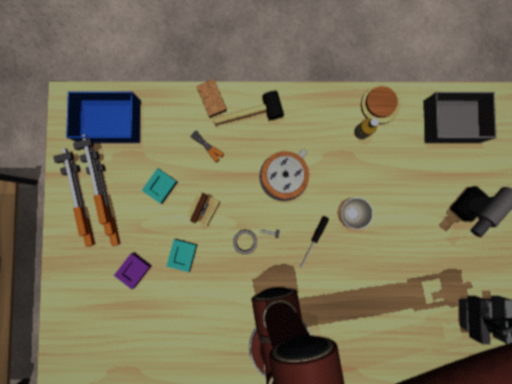

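The side view shows the wrench standing in its wooden block at about (243,170) and the work at (290,238). The top view shows the wrench at (203,208) and the work at (285,175). The purple and turquoise blocks are look-alikes. I'll enlarge both.

```bash
python3 - <<'E'
import cv2,numpy as np
s=cv2.imread("pics/side0.png");t=cv2.imread("pics/top0.png")
def c(i,x,y,w,h,f): return cv2.resize(i[y:y+h,x:x+w],None,fx=f,fy=f,interpolation=cv2.INTER_CUBIC)
cv2.imwrite("pics/z1.png",np.hstack([c(t,255,145,60,60,6.5),c(t,180,180,60,60,6.5)]))
cv2.imwrite("pics/z2.png",np.hstack([c(s,250,200,80,80,5),c(s,205,140,80,80,5)]))
E
```

```text
(no output)
```

View pics/z1.png

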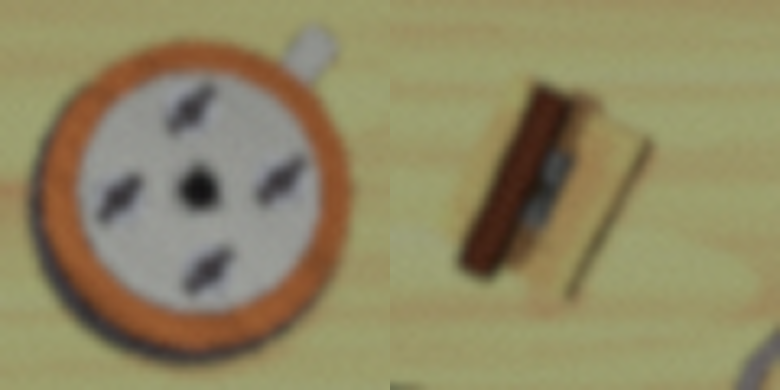

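View pics/z2.png

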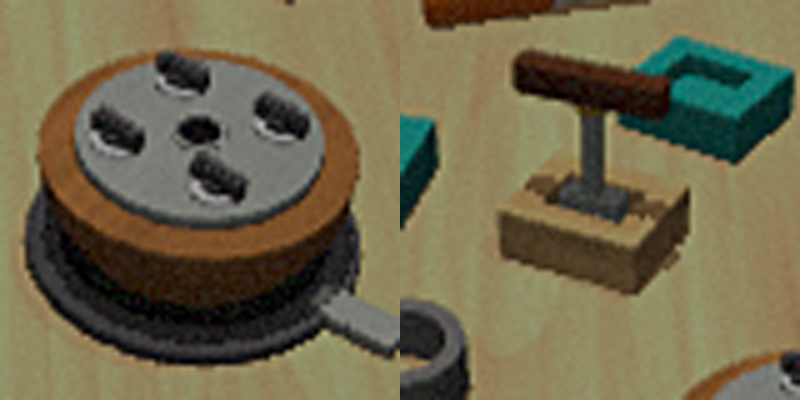

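The enlargements show four dark wings on the plate, all at nearly the same angle. The wrench bar is dark red over the light wooden block. Next I'll measure these.

```bash
cat > h.py <<'E'
import cv2,numpy as np
from station import ctrl
from scipy.spatial.transform import Rotation as R
def avg(n,k=4):
    ims=[];
    for _ in range(k):
        r=ctrl.get_image(n); ims.append(r["img"].astype(float))
    r["img"]=np.mean(ims,0); return r
def ray(r,uv,z):
    uv=np.atleast_2d(uv).astype(float)
    d=np.c_[(uv[:,0]-r["cx"])/r["fx"],(uv[:,1]-r["cy"])/r["fy"],np.ones(len(uv))]@r["T"][:3,:3].T
    o=r["T"][:3,3]; return o+d*((z-o[2])/d[:,2])[:,None]
def proj(r,p):
    p=np.atleast_2d(p); c=(p-r["T"][:3,3])@r["T"][:3,:3]
    return np.c_[c[:,0]/c[:,2]*r["fx"]+r["cx"],c[:,1]/c[:,2]*r["fy"]+r["cy"]]
def yaw():
    m=R.from_rotvec(ctrl.get_obs()["tool_rot"]).as_matrix(); return np.degrees(np.arctan2(m[1,0],m[0,0]))
E
python3 - <<'E'
from h import *
import pickle
D={n:avg(n) for n in("side","top")}; pickle.dump(D,open("D0.pkl","wb"))
print("yaw toolx",yaw())
for n,roi in(("top",(262,152,48,48)),("side",(255,205,70,48))):
    r=D[n]; im=r["img"]; g=im.max(2); hsv=cv2.cvtColor(im.astype(np.uint8),cv2.COLOR_RGB2HSV)
    x,y,w,h=roi
    sat=hsv[...,1]
    print(n); 
    # faceplate: low sat, bright
    m=np.zeros(g.shape,np.uint8); m[y:y+h,x:x+w]=((sat<60)&(g>100))[y:y+h,x:x+w]
    cs,_=cv2.findContours(m,cv2.RETR_EXTERNAL,cv2.CHAIN_APPROX_NONE); c=max(cs,key=cv2.contourArea); hull=cv2.convexHull(c)
    e=cv2.fitEllipse(hull); print("plate",e, ray(r,e[0],.076))
    mm=np.zeros_like(m); cv2.fillConvexPoly(mm,hull,1); mm=cv2.erode(mm,np.ones((3,3)))
    W=np.clip(120-g,0,60)*mm
    k,l,st,ce=cv2.connectedComponentsWithStats((W>15).astype(np.uint8))
    for i in range(1,k):
        if st[i,4]<6: continue
        ys,xs=np.nonzero(cv2.dilate((l==i).astype(np.uint8),np.ones((3,3)))); ww=W[ys,xs]
        u=np.array([(xs*ww).sum(),(ys*ww).sum()])/ww.sum()
        P=ray(r,np.c_[xs,ys],.085)[:,:2]; p=(P*ww[:,None]).sum(0)/ww.sum(); C=((P-p).T*ww)@(P-p)/ww.sum(); ev,V=np.linalg.eigh(C); v=V[:,1]
        print(st[i,4],u.round(1),"p",p.round(4),"ang",np.degrees(np.arctan2(v[1],v[0])).round(1)%180,np.sqrt(ev).round(4), "pl",ray(r,e[0],.076)[0,:2].round(4))
E
```

```text
yaw toolx -73.22836883897217
top
plate ((285.13787841796875, 174.07760620117188), (36.163394927978516, 36.58176803588867), 129.53759765625) [[ 0.59810842 -0.01175011  0.076     ]]
24 [283.9 161.4] p [ 0.64   -0.0071] ang 136.8 [0.0029 0.0071] pl [ 0.5981 -0.0118]
23 [297.6 172.4] p [ 0.6027 -0.0529] ang 132.8 [0.0028 0.0073] pl [ 0.5981 -0.0118]
38 [285.2 173.7] p [ 0.5984 -0.011 ] ang 10.400000000000006 [0.0053 0.0056] pl [ 0.5981 -0.0118]
25 [273.  174.9] p [0.5943 0.0299] ang 136.7 [0.0029 0.0068] pl [ 0.5981 -0.0118]
23 [286.5 186.2] p [ 0.5561 -0.0153] ang 132.4 [0.0028 0.0068] pl [ 0.5981 -0.0118]
side
plate ((289.4848937988281, 227.21226501464844), (31.376943588256836, 49.45606994628906), 94.35149383544922) [[ 0.59829387 -0.01233586  0.076     ]]
47 [287.2 215.3] p [0.5958 0.0246] ang 139.2 [0.0063 0.0067] pl [ 0.5983 -0.0123]
72 [305.9 222.9] p [ 0.6397 -0.0073] ang 118.7 [0.0057 0.0097] pl [ 0.5983 -0.0123]
69 [273.  225.7] p [ 0.5563 -0.016 ] ang 120.9 [0.0051 0.0103] pl [ 0.5983 -0.0123]
131 [291.6 231.4] p [ 0.6001 -0.0389] ang 101.7 [0.0061 0.0192] pl [ 0.5983 -0.0123]
```

```bash
python3 - <<'E'
from h import *
import pickle
D=pickle.load(open("D0.pkl","rb"))
def comp(m,roi):
    x,y,w,h=roi; M=np.zeros(m.shape,np.uint8); M[y:y+h,x:x+w]=m[y:y+h,x:x+w]
    k,l,st,ce=cv2.connectedComponentsWithStats(M); i=1+np.argmax(st[1:,4]); return (l==i).astype(np.uint8)
for n,roi in(("top",(180,180,50,55)),("side",(210,140,65,65))):
    r=D[n]; im=r["img"].astype(np.uint8); hsv=cv2.cvtColor(im,cv2.COLOR_RGB2HSV)
    m=((hsv[...,0]<12)|(hsv[...,0]>170))&(hsv[...,1]>110)&(hsv[...,2]<110)
    b=comp(m,roi); ys,xs=np.nonzero(b); print(n,"bar px",len(xs),xs.mean().round(1),ys.mean().round(1),cv2.minAreaRect(np.c_[xs,ys].astype(np.float32)))
    z=.129 if n=="top" else .120
    P=ray(r,np.c_[xs,ys],z)[:,:2]; p=P.mean(0); ev,V=np.linalg.eigh(np.cov((P-p).T)); v=V[:,1]
    print("bar at",p.round(4),"ang",(np.degrees(np.arctan2(v[1],v[0]))%180).round(1),np.sqrt(ev*12).round(4))
t=D["top"]["img"].astype(np.uint8)
for y in range(186,232,1): print(y,' '.join('%3d'%v for v in cv2.cvtColor(t,cv2.COLOR_RGB2HSV)[y,184:228,0])) if 0 else None
i=cv2.cvtColor(t,cv2.COLOR_RGB2BGR)[184:234,178:232]; i=cv2.normalize(i,None,0,255,cv2.NORM_MINMAX); a=cv2.resize(i,None,fx=8,fy=8,interpolation=cv2.INTER_CUBIC)
s=cv2.cvtColor(D["side"]["img"].astype(np.uint8),cv2.COLOR_RGB2BGR)[150:204,215:270]; a=cv2.resize(a,(400,400)); b=cv2.resize(s,(400,400),interpolation=cv2.INTER_CUBIC)
cv2.imwrite("pics/z3.png",np.hstack([a,b]))
E
```

```text
top bar px 130 199.1 207.6 ((199.0474853515625, 207.75552368164062), (4.712152481079102, 28.15208625793457), 25.016895294189453)
bar at [0.4835 0.27  ] ang 155.6 [0.0149 0.0888]
side bar px 191 243.0 156.7 ((242.94593811035156, 156.82432556152344), (31.071409225463867, 8.219949722290039), 9.462322235107422)
bar at [0.4838 0.2708] ang 151.8 [0.045  0.1012]
```

View pics/z3.png

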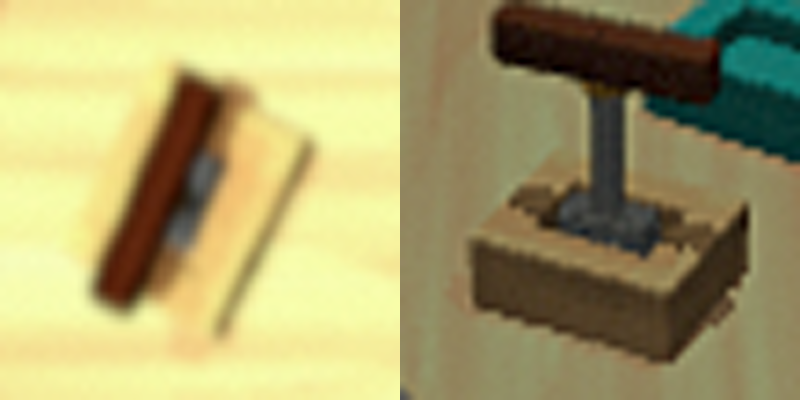

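```bash
python3 - <<'E'
from h import *
import pickle
D=pickle.load(open("D0.pkl","rb")); r=D["side"]
P=ray(r,[(224.6,182.8),(251.9,189.5),(262.7,177.7),(235.8,171.6)],.036)[:,:2]
print(P.round(4),P.mean(0)); 
for i in range(4):
    d=P[(i+1)%4]-P[i]; print(np.linalg.norm(d).round(4),(np.degrees(np.arctan2(d[1],d[0]))%180).round(1))
d=P[[1,0]].sum(0)
t=D["top"]
# top: right edge of block: lit top edge corners
Q=ray(t,[(178+310/8*54/50,184+145/8),(178+218/8*54/50,184+332/8)],.036)[:,:2];print("top right-edge",Q.round(4))
o=ctrl.get_obs();print(o["t"],o["q"].round(3))
E
```

```text
[[0.425  0.2558]
 [0.5093 0.2164]
 [0.5454 0.2819]
 [0.4594 0.3212]] [0.48479406 0.26881302]
0.0931 154.9
0.0747 61.2
0.0945 155.4
0.0738 62.2
top right-edge [[0.5048 0.2121]
 [0.4239 0.2545]]
0.5 [-1.397  0.053  1.613  0.     1.476 -0.119]
```

The block centre measures (0.485, 0.269) and the bar (0.484, 0.270), with the bar at about 154.5°. I'll approach with tool x at 64.5°.

```bash
python3 -m handwheel '{"offset":[[0.5,0.8,0],[1.2,1.8,0],[1.9,2.8,0],[2.6,3.8,0],[3.3,4.8,0],[4.0,5.8,0],[4.7,6.8,0],[5.4,7.8,0],[6.1,8.8,0],[6.7,9.9,0]],"roll":[1,2.3,3.6,4.9,6.2,7.5,8.8,10.1,11.4,12.7]}' 60 60
```

```text
t: 1.5
tool_pos: [0.4493, -0.2009, 0.2317]
tool_rot: [3.14, 0.09, 0.002]
contact_force: [1.6, 0.2, -0.0]
opening: 0.0601
```

```bash
python3 -m handwheel '{"offset":[[0.09,1.18,0],[0.18,2.36,0],[0.26,3.54,0],[0.35,4.72,0],[0.44,5.9,0],[0.52,7.08,0],[0.61,8.26,0],[0.7,9.44,0],[0.78,10.6,0],[0.86,11.77,0]],"roll":[1.1,2.2,3.3,4.4,5.5,6.6,7.7,8.8,9.6,10.25]}'; python3 -c "
from h import *; o=ctrl.get_obs(); print(yaw(),o['tool_pos'],o['q'].round(2))"
```

```text
t: 2.5
tool_pos: [0.4826, 0.2704, 0.2316]
tool_rot: [2.654, 1.68, 0.001]
contact_force: [0.4, -0.1, -0.1]
opening: 0.06
64.67276381387592 [0.48257594 0.2704192  0.23162388] [ 0.38 -0.12  1.78 -0.    1.48 -0.75]
```

```bash
python3 -m handwheel '{"offset":[[0.01,0,-0.6],[0.01,-0.01,-1.3],[0.01,-0.02,-2.0],[0.01,-0.02,-2.6],[0.01,-0.02,-3.0],[0.01,-0.02,-3.2],[0.01,-0.02,-3.33],[0.01,-0.02,-3.33],[0.01,-0.02,-3.33],[0.01,-0.02,-3.33]],"roll":[0,0,0,0,0,0,0,0,0,0]}'
python3 -m handwheel '{"offset":[[0,0,0],[0,0,0],[0,0,0],[0,0,0],[0,0,0],[0,0,0],[0,0,0],[0,0,0],[0,0,0.2],[0,0,0.6]],"roll":[0,0,0,0,0,0,0,0,0,0]}' 10 100
python3 - <<'E'
from h import *
o=ctrl.get_obs();print(o);print(yaw())
E
```

```text
t: 3.5
tool_pos: [0.484, 0.2678, 0.0994]
tool_rot: [2.657, 1.676, 0.004]
contact_force: [-0.8, -0.6, -0.3]
opening: 0.06
t: 4.5
tool_pos: [0.4809, 0.2666, 0.1196]
tool_rot: [-2.656, -1.675, 0.01]
contact_force: [-0.4, 0.1, -3.7]
opening: 0.0185
{'t': 4.5, 'q': array([ 3.70879795e-01, -2.56735843e-02,  1.88473161e+00,  9.13030709e-06,
        1.28893625e+00, -7.54365946e-01]), 'dq': array([-4.16974101e-04, -2.04296325e-01, -1.33880192e-01, -1.87598920e-04,
        3.02776826e-01,  9.98808973e-04]), 'effort': array([-4.80589061e-02, -3.47350609e+01, -3.67755425e+01,  6.45552049e-03,
       -3.40492241e-01,  3.25813417e-04]), 'tool_pos': array([0.48085902, 0.26660998, 0.11962776]), 'tool_rot': array([-2.65629417, -1.67507929,  0.00986486]), 'contact_force': array([-0.44051653,  0.05295867, -3.66787724]), 'wrist_torque': array([ 0.01043152,  0.03923826, -0.00669753]), 'opening': 0.01845558701213189}
64.47227075563065
```

```bash
python3 -m handwheel '{"offset":[[0,0,0.8],[0.15,-0.3,1.6],[0.5,-1.1,1.9],[0.9,-2.0,1.9],[1.35,-3.0,1.9],[1.8,-4.0,1.9],[2.2,-4.8,1.9],[2.5,-5.5,1.9],[2.7,-5.9,1.9],[2.75,-6.0,1.9]],"roll":[0,-0.4,-0.8,-1.2,-1.6,-2,-2.4,-2.8,-3,-3]}'
python3 - <<'E'
from h import *
import pickle
for k in range(1):
    D={n:avg(n,2) for n in("side","top")}; 
pickle.dump(D,open("D1.pkl","wb"))
o=ctrl.get_obs();print(o["t"],o["tool_pos"],o["tool_rot"],yaw(),o["contact_force"],o["wrist_torque"])
s=cv2.cvtColor(D["side"]["img"].astype(np.uint8),cv2.COLOR_RGB2BGR)[170:270,240:340]
t=cv2.cvtColor(D["top"]["img"].astype(np.uint8),cv2.COLOR_RGB2BGR)[135:215,235:315]
cv2.imwrite("pics/a1.png",np.hstack([cv2.resize(s,(400,400),interpolation=2),cv2.resize(t,(400,400),interpolation=2)]))
E
```

```text
t: 5.5
tool_pos: [0.5934, 0.0262, 0.1981]
tool_rot: [-2.888, -1.237, 0.001]
contact_force: [-0.5, 0.5, -3.6]
opening: 0.0186
5.7 [0.59264826 0.02878283 0.19800743] [-2.88491874e+00 -1.24149708e+00  4.70529078e-04] 46.56832361442046 [-0.4382103   0.33336908 -2.30768591] [ 0.00215751 -0.021682    0.03049861]
```

View pics/a1.png

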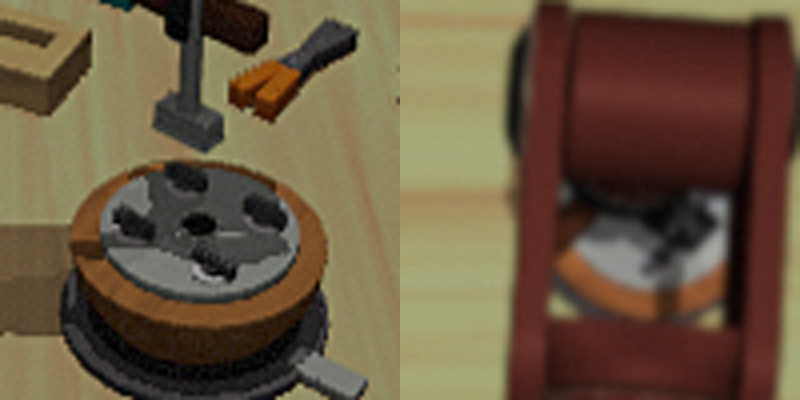

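```bash
python3 - <<'E'
from h import *
import pickle
r=pickle.load(open("D1.pkl","rb"))["side"]
P=ray(r,[(278.2,201.7),(291.7,208.0),(296,202)],.1195)[:,:2];print(P.round(4),(P[0]+P[2])/2)
print(np.linalg.norm(P[1]-P[0]),np.linalg.norm(P[2]-P[1]),np.degrees(np.arctan2(*(P[1]-P[0])[::-1])))
i=cv2.cvtColor(r["img"].astype(np.uint8),cv2.COLOR_RGB2BGR)[185:215,270:305];cv2.imwrite("pics/a2.png",cv2.resize(i,None,fx=16,fy=16,interpolation=2))
E
```

```text
[[0.5723 0.0376]
 [0.6039 0.01  ]
 [0.6176 0.035 ]] [0.59493013 0.03629727]
0.04190234508527255 0.02847104215282858 -41.096982070511544
```

View pics/a2.png

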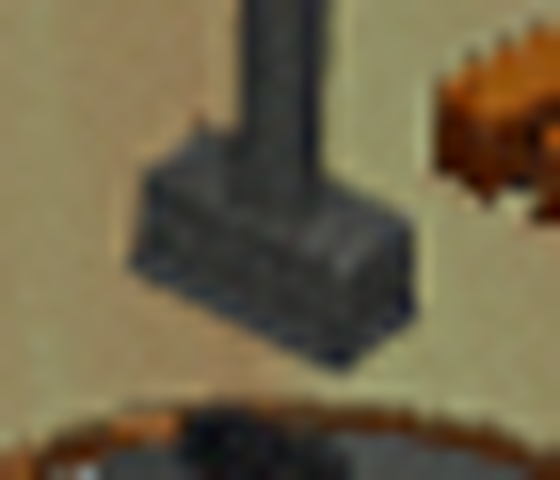

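```bash
python3 - <<'E'
from h import *
import pickle
r=pickle.load(open("D1.pkl","rb"))["side"]
P=ray(r,[(277.6,201.25),(290.9,207.75),(295.6,204.)],.1195)[:,:2];print(P.round(4),(P[0]+P[2])/2)
print(np.linalg.norm(P[1]-P[0]),np.linalg.norm(P[2]-P[1]),np.degrees(np.arctan2(*(P[1]-P[0])[::-1])))
print(proj(r,[[.594,.0302,.0915],[.5926,.0288,.1195]]))
E
```

```text
[[0.5709 0.0396]
 [0.602  0.0111]
 [0.6156 0.0265]] [0.59323375 0.03303601]
0.0421223016003282 0.02049609519589725 -42.473809715494454
[[286.43576832 212.00616401]
 [286.46902864 203.61202021]]
```

```bash
python3 -m handwheel '{"offset":[[0.02,0.02,-0.1],[0.03,0.02,-0.25],[0.03,0.02,-0.4],[0.03,0.02,-0.55],[0.03,0.02,-0.65],[0.03,0.02,-0.72],[0.03,0.02,-0.77],[0.03,0.02,-0.8],[0.03,0.02,-0.8],[0.03,0.02,-0.8]],"roll":[0,0,0,0,0,0,0,0,0,0]}'
cat > st.py <<'E'
from h import *
o=ctrl.get_obs();print(o["t"],"pos",o["tool_pos"].round(4),"yaw",yaw().round(2),"F",o["contact_force"].round(1),"M",o["wrist_torque"].round(3),"op",round(o["opening"],4),"q6",o["q"][5].round(2))
E
python3 st.py
```

```text
t: 6.7
tool_pos: [0.5945, 0.0283, 0.1663]
tool_rot: [2.887, 1.239, 0.001]
contact_force: [0.4, -0.6, -3.0]
opening: 0.0187
6.7 pos [0.5945 0.0283 0.1663] yaw 46.47 F [ 0.4 -0.6 -3. ] M [-0.033 -0.055  0.075] op 0.0187 q6 -0.89
```

```bash
python3 -m handwheel '{"offset":[[0,0.02,-0.04],[0,0.02,-0.08],[0,0.02,-0.12],[0,0.02,-0.15],[0,0.02,-0.18],[0,0.02,-0.2],[0,0.02,-0.2],[0,0.02,-0.2],[0,0.02,-0.2],[0,0.02,-0.2]],"roll":[0,0,0,0,0,0,0,0,0,0]}'; python3 st.py; python3 - <<'E'
from h import *
r=avg("side",2);i=cv2.cvtColor(r["img"].astype(np.uint8),cv2.COLOR_RGB2BGR)[180:260,250:330];cv2.imwrite("pics/a3.png",cv2.resize(i,None,fx=6,fy=6,interpolation=2))
E
```

```text
t: 7.7
tool_pos: [0.5944, 0.0291, 0.1582]
tool_rot: [2.887, 1.24, 0.0]
contact_force: [-0.4, -0.3, -2.7]
opening: 0.0186
7.7 pos [0.5944 0.0291 0.1582] yaw 46.48 F [-0.4 -0.3 -2.7] M [-0.026 -0.002  0.006] op 0.0186 q6 -0.89
```

View pics/a3.png

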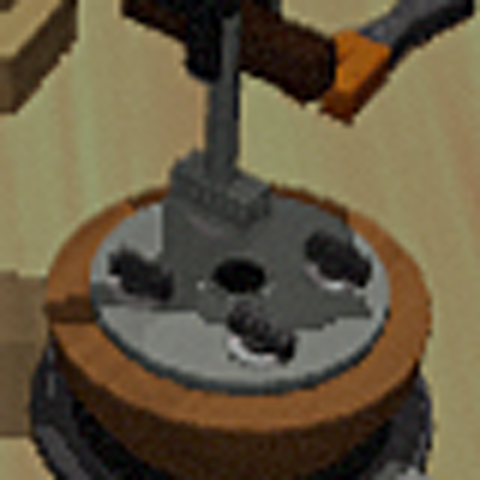

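```bash
python3 -m handwheel '{"offset":[[0,0,0],[0,0,0],[0,0,0],[0,0,0],[0,0,0],[0,0,0],[0,0,0],[0,0,0],[0,0,0],[0,0,0]],"roll":[-0.8,-1.8,-2.8,-3.8,-4.8,-5.8,-6.8,-7.8,-8.4,-8.4]}'; python3 st.py
```

```text
t: 8.8
tool_pos: [0.592, 0.0295, 0.1575]
tool_rot: [-3.139, 0.108, 0.011]
contact_force: [-6.2, 1.1, -0.8]
opening: 0.0188
8.8 pos [0.592  0.0295 0.1575] yaw -3.96 F [-6.2  1.1 -0.8] M [0.194 1.468 0.053] op 0.0188 q6 -0.01
```

```bash
python3 -m handwheel '{"offset":[[0,0,0],[0,0,0.2],[0,0,0.6],[0,-0.1,0.9],[0.05,-0.5,0.9],[0.1,-1.0,0.9],[0.15,-1.5,0.9],[0.2,-1.85,0.9],[0.2,-2.05,0.9],[0.2,-2.08,0.9]],"roll":[0.9,0.9,0.9,1.3,2.5,3.7,4.9,6.1,7.2,7.8]}'; python3 st.py
python3 - <<'E'
from h import *
r=avg("side",2);i=cv2.cvtColor(r["img"].astype(np.uint8),cv2.COLOR_RGB2BGR)[180:260,250:330];cv2.imwrite("pics/a4.png",cv2.resize(i,None,fx=6,fy=6,interpolation=2))
E
```

```text
t: 9.8
tool_pos: [0.6034, -0.0555, 0.1963]
tool_rot: [2.922, 1.148, 0.004]
contact_force: [0.7, 0.6, -3.0]
opening: 0.0187
9.8 pos [ 0.6034 -0.0555  0.1963] yaw 42.9 F [ 0.7  0.6 -3. ] M [-0.009  0.026  0.011] op 0.0187 q6 -0.96
```

View pics/a4.png

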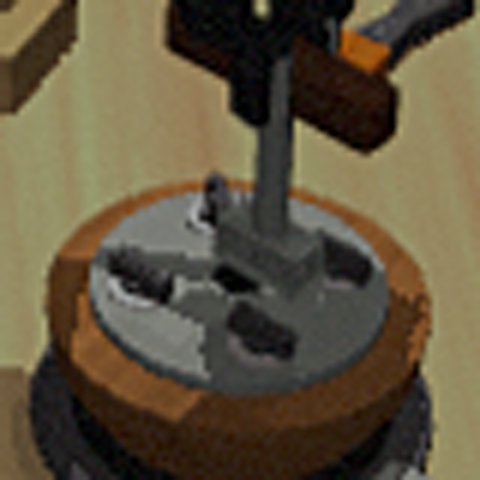

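```bash
python3 -m handwheel '{"offset":[[0,0,-0.15],[0,0,-0.3],[0,0,-0.45],[0,0,-0.55],[0,0,-0.62],[0,0,-0.67],[0,0,-0.7],[0,0,-0.72],[0,0,-0.72],[0,0,-0.72]],"roll":[0,0,0,0,0,0,0,0,0,0]}'; python3 st.py
```

```text
t: 10.9
tool_pos: [0.6025, -0.0541, 0.1655]
tool_rot: [2.924, 1.148, 0.0]
contact_force: [-0.3, 0.6, -3.8]
opening: 0.0186
10.9 pos [ 0.6025 -0.0541  0.1655] yaw 42.88 F [-0.3  0.6 -3.8] M [-0.009  0.012  0.009] op 0.0186 q6 -0.96
```

```bash
python3 -m handwheel '{"offset":[[0,0,-0.04],[0,0,-0.08],[0,0,-0.12],[0,0,-0.16],[0,0,-0.18],[0,0,-0.18],[0,0,-0.18],[0,0,-0.18],[0,0,-0.18],[0,0,-0.18]],"roll":[0,0,0,0,0,0,0,0,0,0]}'; python3 st.py
python3 -m handwheel '{"offset":[[0,0,0],[0,0,0],[0,0,0],[0,0,0],[0,0,0],[0,0,0],[0,0,0],[0,0,0],[0,0,0],[0,0,0]],"roll":[-0.8,-1.8,-2.8,-3.8,-4.8,-5.8,-6.8,-7.8,-8.6,-8.6]}'; python3 st.py
```

```text
t: 11.9
tool_pos: [0.6023, -0.0541, 0.1581]
tool_rot: [2.924, 1.148, 0.0]
contact_force: [0.0, -0.5, -3.8]
opening: 0.0186
11.9 pos [ 0.6023 -0.0541  0.1581] yaw 42.88 F [ 0.  -0.5 -3.8] M [-0.039 -0.007 -0.012] op 0.0186 q6 -0.96
t: 12.9
tool_pos: [0.6006, -0.0533, 0.1577]
tool_rot: [-3.131, 0.24, 0.009]
contact_force: [-5.1, 1.6, -1.0]
opening: 0.0187
12.9 pos [ 0.6006 -0.0533  0.1577] yaw -8.78 F [-5.1  1.6 -1. ] M [0.449 1.195 0.042] op 0.0187 q6 -0.06
```

```bash
python3 -m handwheel '{"offset":[[0,0,0],[0,0,0.3],[0,0,0.7],[0,0.1,0.9],[0.2,0.3,0.9],[0.4,0.5,0.9],[0.6,0.7,0.9],[0.8,0.9,0.9],[0.9,1.1,0.9],[0.94,1.15,0.9]],"roll":[0.9,0.9,1.2,2.5,3.8,5.1,6.4,7.7,8.8,9.25]}'; python3 st.py
python3 -m handwheel '{"offset":[[0,0,-0.15],[0,0,-0.3],[0,0,-0.45],[0,0,-0.55],[0,0,-0.62],[0,0,-0.67],[0,0,-0.7],[0,0,-0.72],[0,0,-0.72],[0,0,-0.72]],"roll":[0,0,0,0,0,0,0,0,0,0]}'; python3 st.py
```

```text
t: 13.9
tool_pos: [0.6408, -0.0074, 0.1953]
tool_rot: [2.882, 1.249, 0.002]
contact_force: [-0.2, 0.0, -3.0]
opening: 0.0186
13.9 pos [ 0.6408 -0.0074  0.1953] yaw 46.87 F [-0.2  0.  -3. ] M [-0.007  0.005 -0.005] op 0.0186 q6 -0.95
t: 14.9
tool_pos: [0.6401, -0.0081, 0.1655]
tool_rot: [2.883, 1.247, 0.0]
contact_force: [-1.0, 1.0, -4.2]
opening: 0.0185
14.9 pos [ 0.6401 -0.0081  0.1655] yaw 46.78 F [-1.   1.  -4.2] M [-0.02   0.005  0.026] op 0.0185 q6 -0.95
```

```bash
python3 - <<'E'
from h import *
r=avg("side",2);i=cv2.cvtColor(r["img"].astype(np.uint8),cv2.COLOR_RGB2BGR)[180:260,250:330];cv2.imwrite("pics/a5.png",cv2.resize(i,None,fx=6,fy=6,interpolation=2))
E
```

```text
(no output)
```

View pics/a5.png

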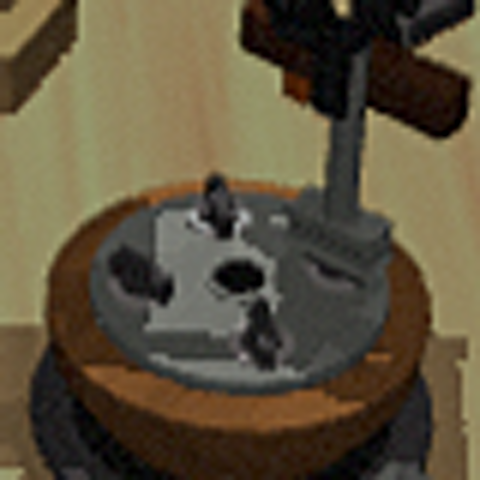

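W and E are both turned and now point nearly along y. The wrench is over N, so I'll seat it and turn.

```bash
python3 -m handwheel '{"offset":[[0,0,-0.04],[0,0,-0.08],[0,0,-0.12],[0,0,-0.16],[0,0,-0.18],[0,0,-0.18],[0,0,-0.18],[0,0,-0.18],[0,0,-0.18],[0,0,-0.18]],"roll":[0,0,0,0,0,0,0,0,0,0]}'; python3 st.py
python3 -m handwheel '{"offset":[[0,0,0],[0,0,0],[0,0,0],[0,0,0],[0,0,0],[0,0,0],[0,0,0],[0,0,0],[0,0,0],[0,0,0]],"roll":[-0.8,-1.8,-2.8,-3.8,-4.8,-5.8,-6.8,-7.8,-8.6,-8.6]}'; python3 st.py
```

```text
t: 16.0
tool_pos: [0.6399, -0.0081, 0.1582]
tool_rot: [2.883, 1.247, 0.0]
contact_force: [-0.2, -0.4, -3.5]
opening: 0.0183
16.0 pos [ 0.6399 -0.0081  0.1582] yaw 46.78 F [-0.2 -0.4 -3.5] M [ 0.022  0.031 -0.027] op 0.0183 q6 -0.95
t: 17.0
tool_pos: [0.6381, -0.0075, 0.1576]
tool_rot: [-3.138, 0.134, 0.009]
contact_force: [-5.1, 1.4, -0.9]
opening: 0.0184
17.0 pos [ 0.6381 -0.0075  0.1576] yaw -4.87 F [-5.1  1.4 -0.9] M [0.306 1.229 0.07 ] op 0.0184 q6 -0.04
```

```bash
python3 -m handwheel '{"offset":[[0,0,0],[0,0,0.3],[0,0,0.7],[-0.2,0,0.9],[-0.6,-0.05,0.9],[-1.0,-0.1,0.9],[-1.4,-0.15,0.9],[-1.75,-0.2,0.9],[-2.0,-0.21,0.9],[-2.09,-0.21,0.9]],"roll":[0.9,0.9,1.2,2.3,3.4,4.5,5.6,6.7,7.6,7.9]}'; python3 st.py
python3 -m handwheel '{"offset":[[0,0,-0.15],[0,0,-0.3],[0,0,-0.45],[0,0,-0.55],[0,0,-0.62],[0,0,-0.67],[0,0,-0.7],[0,0,-0.72],[0,0,-0.72],[0,0,-0.72]],"roll":[0,0,0,0,0,0,0,0,0,0]}'; python3 st.py
```

```text
t: 18.0
tool_pos: [0.556, -0.0167, 0.1954]
tool_rot: [2.926, 1.14, 0.002]
contact_force: [0.4, 0.2, -2.1]
opening: 0.0182
18.0 pos [ 0.556  -0.0167  0.1954] yaw 42.57 F [ 0.4  0.2 -2.1] M [ 0.01  -0.005  0.047] op 0.0182 q6 -0.91
t: 19.0
tool_pos: [0.5565, -0.0165, 0.1655]
tool_rot: [2.927, 1.14, 0.001]
contact_force: [0.5, -0.1, -3.5]
opening: 0.0185
19.0 pos [ 0.5565 -0.0165  0.1655] yaw 42.57 F [ 0.5 -0.1 -3.5] M [ 0.008 -0.01  -0.041] op 0.0185 q6 -0.91
```

```bash
python3 -m handwheel '{"offset":[[0,0,-0.04],[0,0,-0.08],[0,0,-0.12],[0,0,-0.16],[0,0,-0.18],[0,0,-0.18],[0,0,-0.18],[0,0,-0.18],[0,0,-0.18],[0,0,-0.18]],"roll":[0,0,0,0,0,0,0,0,0,0]}'; python3 st.py
python3 -m handwheel '{"offset":[[0,0,0],[0,0,0],[0,0,0],[0,0,0],[0,0,0],[0,0,0],[0,0,0],[0,0,0],[0,0,0],[0,0,0]],"roll":[-0.8,-1.8,-2.8,-3.8,-4.8,-5.8,-6.8,-7.8,-8.6,-8.6]}'; python3 st.py
```

```text
t: 20.0
tool_pos: [0.5563, -0.0165, 0.1581]
tool_rot: [-2.927, -1.141, -0.0]
contact_force: [0.6, -0.2, -2.8]
opening: 0.0185
20.0 pos [ 0.5563 -0.0165  0.1581] yaw 42.57 F [ 0.6 -0.2 -2.8] M [ 0.033 -0.036  0.004] op 0.0185 q6 -0.91
t: 21.0
tool_pos: [0.5544, -0.0159, 0.1576]
tool_rot: [-3.131, 0.248, 0.009]
contact_force: [-5.5, 1.7, 0.3]
opening: 0.0187
21.0 pos [ 0.5544 -0.0159  0.1576] yaw -9.07 F [-5.5  1.7  0.3] M [0.408 1.229 0.111] op 0.0187 q6 -0.0
```

```bash
python3 - <<'E'
from h import *
r=avg("side",3);i=cv2.cvtColor(r["img"].astype(np.uint8),cv2.COLOR_RGB2BGR)[195:255,255:325];cv2.imwrite("pics/a6.png",cv2.resize(i,None,fx=9,fy=9,interpolation=2))
# expected directions of a wing at given angle, in px, for comparison
for nm,(x,y) in dict(W=(.594,.0302),E=(.6024,-.0534),N=(.64,-.0074)).items():
    for a in (135,110,100,90,80,70):
        d=.013*np.array([np.cos(np.radians(a)),np.sin(np.radians(a)),0]); p=np.array([x,y,.0915])
        print(nm,a,((proj(r,[p-d,p+d])-[255,195]+.5)*9).round().tolist())
E
python3 st.py
```

```text
W 135 [[323.0, 177.0], [253.0, 139.0]]
W 110 [[307.0, 184.0], [268.0, 132.0]]
W 100 [[300.0, 185.0], [275.0, 131.0]]
W 90 [[292.0, 186.0], [283.0, 130.0]]
W 80 [[284.0, 185.0], [291.0, 130.0]]
W 70 [[276.0, 184.0], [299.0, 131.0]]
E 135 [[388.0, 371.0], [311.0, 327.0]]
E 110 [[371.0, 378.0], [328.0, 319.0]]
E 100 [[363.0, 380.0], [336.0, 317.0]]
E 90 [[355.0, 381.0], [344.0, 317.0]]
E 80 [[346.0, 380.0], [352.0, 317.0]]
E 70 [[337.0, 379.0], [360.0, 318.0]]
N 135 [[503.0, 258.0], [428.0, 217.0]]
N 110 [[488.0, 265.0], [444.0, 210.0]]
N 100 [[480.0, 267.0], [451.0, 209.0]]
N 90 [[472.0, 267.0], [459.0, 208.0]]
N 80 [[464.0, 267.0], [467.0, 209.0]]
N 70 [[456.0, 266.0], [475.0, 210.0]]
21.15 pos [ 0.5544 -0.0159  0.1576] yaw -9.0 F [-5.1  1.6 -0. ] M [0.34  1.221 0.142] op 0.0184 q6 -0.01
```

View pics/a6.png

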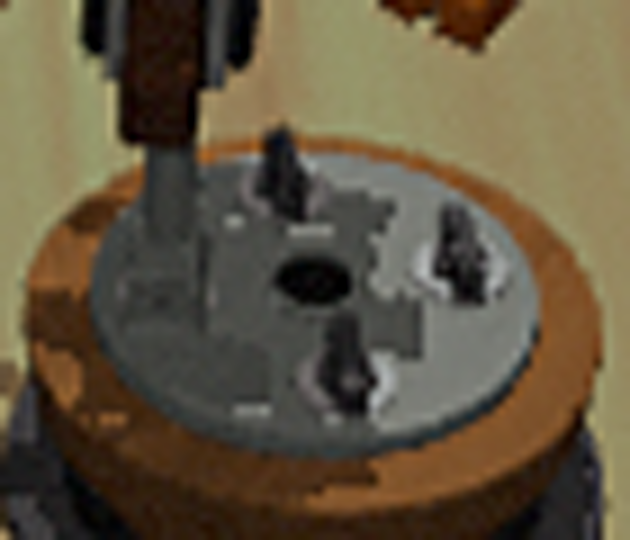

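All four wings now sit near 90°, so each has turned about 0.75 rad and the first pass is done. I'll start the second pass with S, where the wrench is already seated, turning in small steps and watching Mz.

```bash
python3 -m handwheel '{"offset":[[0,0,0],[0,0,0],[0,0,0],[0,0,0],[0,0,0],[0,0,0],[0,0,0],[0,0,0],[0,0,0],[0,0,0]],"roll":[-0.3,-0.6,-0.9,-1.2,-1.5,-1.7,-1.8,-1.8,-1.8,-1.8]}'; python3 st.py
python3 -m handwheel '{"offset":[[0,0,0],[0,0,0],[0,0,0],[0,0,0],[0,0,0],[0,0,0],[0,0,0],[0,0,0],[0,0,0],[0,0,0]],"roll":[-0.1,-0.2,-0.3,-0.4,-0.5,-0.6,-0.7,-0.8,-0.8,-0.8]}'; python3 st.py
```

```text
t: 22.15
tool_pos: [0.5542, -0.0155, 0.1576]
tool_rot: [-3.094, 0.54, 0.011]
contact_force: [-6.4, 2.5, 0.2]
opening: 0.0184
22.15 pos [ 0.5542 -0.0155  0.1576] yaw -19.79 F [-6.4  2.5  0.2] M [0.642 1.438 0.165] op 0.0184 q6 0.18
t: 23.15
tool_pos: [0.5541, -0.0152, 0.1575]
tool_rot: [-3.068, 0.669, 0.011]
contact_force: [-6.8, 3.4, 0.2]
opening: 0.0187
23.15 pos [ 0.5541 -0.0152  0.1575] yaw -24.59 F [-6.8  3.4  0.2] M [0.756 1.455 0.121] op 0.0187 q6 0.27
```

```bash
python3 -m handwheel '{"offset":[[-0.01,0,0],[-0.02,0,0],[-0.03,0,0],[-0.03,0,0],[-0.03,0,0],[-0.03,0,0],[-0.03,0,0],[-0.03,0,0],[-0.03,0,0],[-0.03,0,0]],"roll":[-0.1,-0.2,-0.3,-0.4,-0.5,-0.6,-0.7,-0.8,-0.8,-0.8]}'; python3 st.py
```

```text
t: 24.15
tool_pos: [0.5536, -0.0151, 0.1577]
tool_rot: [-3.037, 0.797, 0.008]
contact_force: [-3.8, 2.9, -0.7]
opening: 0.0188
24.15 pos [ 0.5536 -0.0151  0.1577] yaw -29.4 F [-3.8  2.9 -0.7] M [0.957 1.046 0.121] op 0.0188 q6 0.35
```

```bash
python3 -m handwheel '{"offset":[[0,0,0],[0,0,0],[0,0,0],[0,0,0],[0,0,0],[0,0,0],[0,0,0],[0,0,0],[0,0,0],[0,0,0]],"roll":[-0.1,-0.2,-0.3,-0.4,-0.5,-0.6,-0.7,-0.8,-0.8,-0.8]}'; python3 st.py
```

```text
t: 25.15
tool_pos: [0.5536, -0.0149, 0.1576]
tool_rot: [-3.001, 0.923, 0.009]
contact_force: [-4.6, 4.1, -1.1]
opening: 0.0187
25.15 pos [ 0.5536 -0.0149  0.1576] yaw -34.19 F [-4.6  4.1 -1.1] M [1.084 1.119 0.125] op 0.0187 q6 0.43
```

```bash
python3 -m handwheel '{"offset":[[0,0,0],[0,0,0],[0,0,0],[0,0,0],[0,0,0],[0,0,0],[0,0,0],[0,0,0],[0,0,0],[0,0,0]],"roll":[-0.1,-0.2,-0.3,-0.4,-0.5,-0.6,-0.7,-0.8,-0.8,-0.8]}'; python3 st.py
```

```text
t: 26.15
tool_pos: [0.5536, -0.0146, 0.1577]
tool_rot: [-2.96, 1.046, 0.009]
contact_force: [-5.3, 5.4, -0.7]
opening: 0.0186
26.15 pos [ 0.5536 -0.0146  0.1577] yaw -38.92 F [-5.3  5.4 -0.7] M [1.329 1.022 0.486] op 0.0186 q6 0.52
```

```bash
python3 -m handwheel '{"offset":[[0,0,0],[0,0,0],[0,0,0],[0,0,0],[0,0,0],[0,0,0],[0,0,0],[0,0,0],[0,0,0],[0,0,0]],"roll":[-0.05,-0.1,-0.15,-0.2,-0.25,-0.25,-0.25,-0.25,-0.25,-0.25]}'; python3 st.py
```

```text
t: 27.15
tool_pos: [0.5536, -0.0144, 0.1577]
tool_rot: [-2.946, 1.084, 0.009]
contact_force: [-5.3, 5.7, -0.8]
opening: 0.0184
27.15 pos [ 0.5536 -0.0144  0.1577] yaw -40.4 F [-5.3  5.7 -0.8] M [1.436 1.081 0.608] op 0.0184 q6 0.54
```

```bash
python3 -m handwheel '{"offset":[[0,0,0],[0,0,0],[0,0,0.3],[0,0,0.7],[0.3,0,0.9],[0.8,0.1,0.9],[1.3,0.15,0.9],[1.7,0.2,0.9],[2.0,0.21,0.9],[2.09,0.21,0.9]],"roll":[0.8,1.6,1.6,2.0,3.0,4.0,5.0,5.8,6.5,6.75]}'; python3 st.py
python3 -m handwheel '{"offset":[[0,0,-0.15],[0,0,-0.3],[0,0,-0.45],[0,0,-0.55],[0,0,-0.62],[0,0,-0.67],[0,0,-0.7],[0,0,-0.72],[0,0,-0.72],[0,0,-0.72]],"roll":[0,0,0,0,0,0,0,0,0,0]}'; python3 st.py
python3 - <<'E'
from h import *
r=avg("side",2);i=cv2.cvtColor(r["img"].astype(np.uint8),cv2.COLOR_RGB2BGR)[195:255,255:325];cv2.imwrite("pics/a7.png",cv2.resize(i,None,fx=9,fy=9,interpolation=2))
E
```

```text
t: 28.15
tool_pos: [0.6402, -0.0084, 0.1952]
tool_rot: [3.141, -0.001, 0.003]
contact_force: [0.1, -0.3, -3.3]
opening: 0.0181
28.15 pos [ 0.6402 -0.0084  0.1952] yaw -0.05 F [ 0.1 -0.3 -3.3] M [-0.005  0.027 -0.031] op 0.0181 q6 -0.13
t: 29.15
tool_pos: [0.6389, -0.0081, 0.1655]
tool_rot: [3.142, -0.001, 0.001]
contact_force: [-0.0, -0.8, -3.5]
opening: 0.0188
29.15 pos [ 0.6389 -0.0081  0.1655] yaw -0.02 F [-0.  -0.8 -3.5] M [-0.074  0.025 -0.019] op 0.0188 q6 -0.13
```

View pics/a7.png

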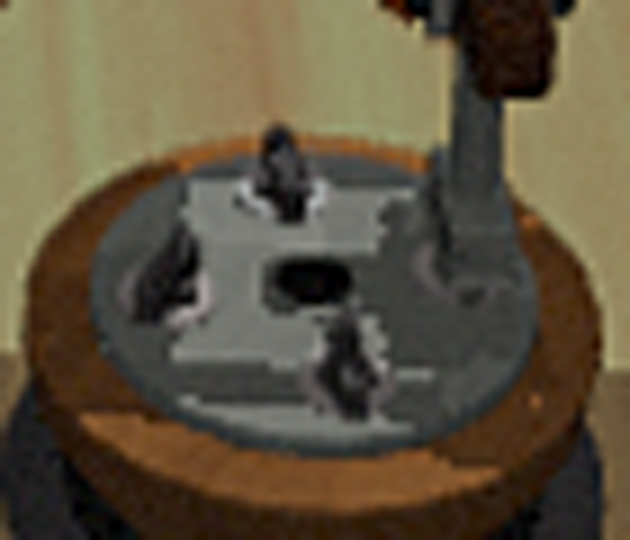

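```bash
python3 - <<'E'
from h import *
r=avg("side",4);i=cv2.cvtColor(r["img"].astype(np.uint8),cv2.COLOR_RGB2BGR)[190:240,285:325];i=np.clip(i*2.2,0,255).astype(np.uint8);cv2.imwrite("pics/a8.png",cv2.resize(i,None,fx=12,fy=12,interpolation=2))
o=ctrl.get_obs(); c=np.array([*o["tool_pos"][:2],0])
for z in(.0885,.0985): print(((proj(r,[c+[a,b,z] for a,b in((-.011,-.022),(.011,-.022),(.011,.022),(-.011,.022))])-[285,190]+.5)*12).round().tolist())
E
```

```text
[[215.0, 459.0], [322.0, 457.0], [291.0, 323.0], [188.0, 325.0]]
[[219.0, 421.0], [326.0, 419.0], [295.0, 286.0], [192.0, 288.0]]
```

View pics/a8.png

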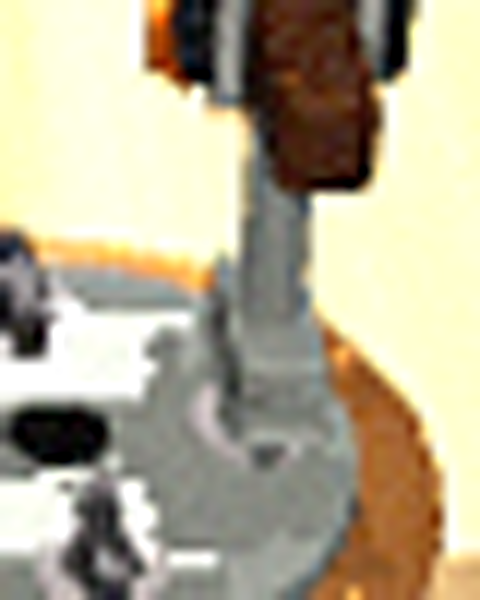

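```bash
python3 - <<'E'
from h import *
r=ctrl.get_image("side")
o=ctrl.get_obs(); c=np.array([*o["tool_pos"][:2],0]); z=o["tool_pos"][2]
f=lambda P:((proj(r,P)-[285,190]+.5)*12).round().tolist()
print("bar front end face",f([c+[a,-.05,z+.019+b] for a,b in((-.01,-.012),(.01,-.012),(.01,.012),(-.01,.012))]))
print("shank axis",f([c+[0,0,z+h] for h in(.005,-.02,-.04,-.06,-.078)]))
print("socket top",f([c+[a,b,z-.078+.018] for a,b in((-.011,-.022),(.011,-.022),(.011,.022),(-.011,.022))]))
print("washer",f([[.64+.0135*np.cos(t),-.0074+.0135*np.sin(t),.078] for t in np.radians([180,225,270,315,0])]))
print("wing front end",f([[.64,-.0224,h] for h in(.078,.0915)]))
print(ray(r,[(245/12+284.5,189.5+408/12),(325/12+284.5,189.5+405/12)],z-.078))
E
```

```text
bar front end face [[271.0, 214.0], [376.0, 212.0], [388.0, 110.0], [281.0, 112.0]]
shank axis [[285.0, 70.0], [276.0, 171.0], [268.0, 250.0], [260.0, 327.0], [254.0, 394.0]]
socket top [[221.0, 395.0], [329.0, 393.0], [298.0, 261.0], [194.0, 262.0]]
washer [[192.0, 428.0], [216.0, 457.0], [265.0, 468.0], [308.0, 455.0], [320.0, 425.0]]
wing front end [[266.0, 473.0], [271.0, 422.0]]
[[ 0.63632907 -0.01259339  0.08737399]
 [ 0.65312669 -0.01208477  0.08737399]]
```

```bash
python3 - <<'E'
from h import *
r=avg("side",2);i=cv2.cvtColor(r["img"].astype(np.uint8),cv2.COLOR_RGB2BGR)[120:240,250:350];i=np.clip(i*1.8,0,255).astype(np.uint8);cv2.imwrite("pics/a9.png",cv2.resize(i,None,fx=5,fy=5,interpolation=2))
r=avg("top",2);i=cv2.cvtColor(r["img"].astype(np.uint8),cv2.COLOR_RGB2BGR)[120:220,230:330];i=np.clip(i*1.3,0,255).astype(np.uint8);cv2.imwrite("pics/a10.png",cv2.resize(i,None,fx=5,fy=5,interpolation=2))
E
```

```text
(no output)
```

View pics/a9.png

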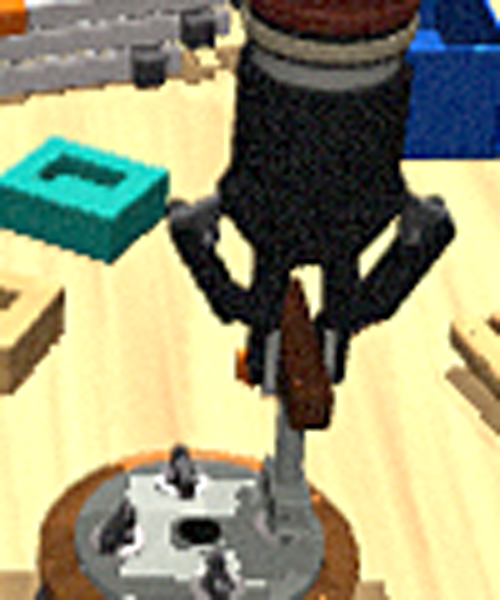

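View pics/a10.png

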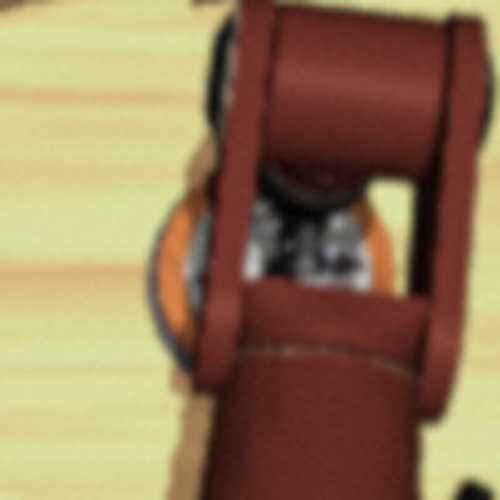

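```bash
python3 -m handwheel '{"offset":[[0,0,-0.02],[0,0,-0.04],[0,0,-0.06],[0,0,-0.08],[0,0,-0.1],[0,0,-0.1],[0,0,-0.1],[0,0,-0.1],[0,0,-0.1],[0,0,-0.1]],"roll":[0,0,0,0,0,0,0,0,0,0]}'; python3 st.py
```

```text
t: 30.7
tool_pos: [0.6389, -0.0081, 0.1616]
tool_rot: [3.142, -0.001, 0.001]
contact_force: [-2.6, -1.2, 0.6]
opening: 0.0185
30.7 pos [ 0.6389 -0.0081  0.1616] yaw -0.02 F [-2.6 -1.2  0.6] M [0.021 0.327 0.029] op 0.0185 q6 -0.13
```

```bash
python3 -m handwheel '{"offset":[[-0.03,0,0],[-0.06,0,0],[-0.06,0,-0.02],[-0.06,0,-0.04],[-0.06,0,-0.06],[-0.06,0,-0.08],[-0.06,0,-0.08],[-0.06,0,-0.08],[-0.06,0,-0.08],[-0.06,0,-0.08]],"roll":[0,0,0,0,0,0,0,0,0,0]}'; python3 st.py
```

```text
t: 31.7
tool_pos: [0.6363, -0.0081, 0.1581]
tool_rot: [-3.142, 0.001, 0.0]
contact_force: [0.6, 0.3, -2.5]
opening: 0.0185
31.7 pos [ 0.6363 -0.0081  0.1581] yaw -0.03 F [ 0.6  0.3 -2.5] M [0.004 0.06  0.052] op 0.0185 q6 -0.13
```

```bash
python3 -m handwheel '{"offset":[[0,0,0],[0,0,0],[0,0,0],[0,0,0],[0,0,0],[0,0,0],[0,0,0],[0,0,0],[0,0,0],[0,0,0]],"roll":[-0.4,-0.8,-1.2,-1.6,-2.0,-2.4,-2.8,-3.2,-3.4,-3.4]}'; python3 st.py
python3 -m handwheel '{"offset":[[0,0,0],[0,0,0],[0,0,0],[0,0,0],[0,0,0],[0,0,0],[0,0,0],[0,0,0],[0,0,0],[0,0,0]],"roll":[-0.1,-0.2,-0.3,-0.4,-0.5,-0.6,-0.7,-0.8,-0.8,-0.8]}'; python3 st.py
```

```text
t: 32.7
tool_pos: [0.6362, -0.0075, 0.1581]
tool_rot: [-3.091, 0.556, 0.001]
contact_force: [-0.3, 3.0, -2.2]
opening: 0.0185
32.7 pos [ 0.6362 -0.0075  0.1581] yaw -20.4 F [-0.3  3.  -2.2] M [0.605 0.177 0.074] op 0.0185 q6 0.23
t: 33.7
tool_pos: [0.6361, -0.0076, 0.1579]
tool_rot: [-3.065, 0.686, 0.002]
contact_force: [-1.4, 4.1, -2.2]
opening: 0.0191
33.7 pos [ 0.6361 -0.0076  0.1579] yaw -25.24 F [-1.4  4.1 -2.2] M [1.242 0.367 0.147] op 0.0191 q6 0.31
```

```bash
python3 -m handwheel '{"offset":[[0,0.01,0],[0,0.02,0],[0,0.03,0],[0,0.03,0],[0,0.03,0],[0,0.03,0],[0,0.03,0],[0,0.03,0],[0,0.03,0],[0,0.03,0]],"roll":[-0.1,-0.2,-0.3,-0.4,-0.5,-0.6,-0.7,-0.8,-0.8,-0.8]}'; python3 st.py
```

```text
t: 34.7
tool_pos: [0.6361, -0.0068, 0.158]
tool_rot: [3.034, -0.814, -0.001]
contact_force: [-3.9, 4.1, -2.0]
opening: 0.0188
34.7 pos [ 0.6361 -0.0068  0.158 ] yaw -30.02 F [-3.9  4.1 -2. ] M [1.017 0.739 0.177] op 0.0188 q6 0.4
```

```bash
python3 -m handwheel '{"offset":[[0,0,0],[0,0,0],[0,0,0],[0,0,0],[0,0,0],[0,0,0],[0,0,0],[0,0,0],[0,0,0],[0,0,0]],"roll":[-0.1,-0.2,-0.3,-0.4,-0.5,-0.6,-0.7,-0.8,-0.8,-0.8]}'; python3 st.py
```

```text
t: 35.7
tool_pos: [0.6361, -0.0064, 0.158]
tool_rot: [-2.998, 0.938, 0.001]
contact_force: [-3.0, 4.3, -3.0]
opening: 0.0186
35.7 pos [ 0.6361 -0.0064  0.158 ] yaw -34.74 F [-3.   4.3 -3. ] M [1.145 0.782 0.598] op 0.0186 q6 0.48
```

```bash
python3 -m handwheel '{"offset":[[0,0,0],[0,0,0],[0,0,0.3],[0,0,0.7],[-0.1,-0.1,0.9],[-0.3,-0.4,0.9],[-0.5,-0.7,0.9],[-0.75,-0.95,0.9],[-0.9,-1.15,0.9],[-0.93,-1.18,0.9]],"roll":[0.8,1.6,1.6,2.0,2.8,3.6,4.4,4.9,5.2,5.3]}'; python3 st.py
python3 -m handwheel '{"offset":[[0,0,-0.15],[0,0,-0.3],[0,0,-0.45],[0,0,-0.6],[0,0,-0.67],[0,0,-0.71],[0,0,-0.75],[0,0,-0.78],[0,0,-0.8],[0,0,-0.8]],"roll":[0,0,0,0,0,0,0,0,0,0]}'; python3 st.py
python3 - <<'E'
from h import *
r=avg("side",2);i=cv2.cvtColor(r["img"].astype(np.uint8),cv2.COLOR_RGB2BGR)[185:255,255:325];i=np.clip(i*1.8,0,255).astype(np.uint8);cv2.imwrite("pics/b1.png",cv2.resize(i,None,fx=8,fy=8,interpolation=2))
E
```

```text
t: 36.7
tool_pos: [0.5997, -0.056, 0.1957]
tool_rot: [3.138, -0.087, 0.005]
contact_force: [0.5, 1.0, -2.7]
opening: 0.0188
36.7 pos [ 0.5997 -0.056   0.1957] yaw -3.19 F [ 0.5  1.  -2.7] M [-0.005  0.034 -0.038] op 0.0188 q6 -0.16
t: 37.7
tool_pos: [0.5992, -0.0541, 0.1622]
tool_rot: [3.14, -0.083, 0.0]
contact_force: [0.6, -0.4, -3.6]
opening: 0.0182
37.7 pos [ 0.5992 -0.0541  0.1622] yaw -3.03 F [ 0.6 -0.4 -3.6] M [0.037 0.05  0.004] op 0.0182 q6 -0.16
```

View pics/b1.png

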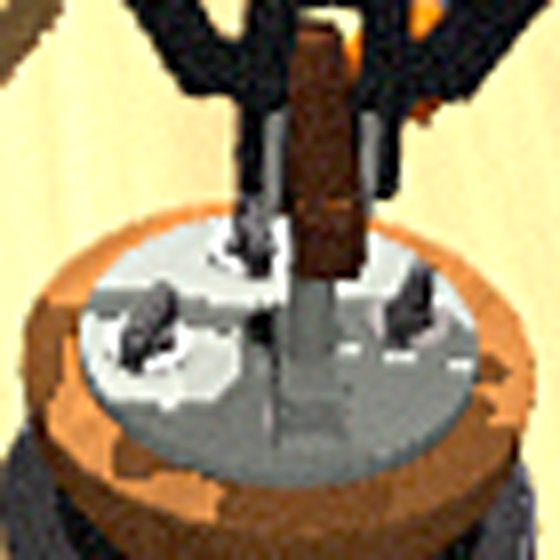

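```bash
python3 -m handwheel '{"offset":[[0,0,-0.04],[0,0,-0.08],[0,0,-0.1],[0,0,-0.1],[0,0,-0.1],[0,0,-0.1],[0,0,-0.1],[0,0,-0.1],[0,0,-0.1],[0,0,-0.1]],"roll":[0,0,-0.2,-0.6,-1.0,-1.4,-1.8,-2.2,-2.6,-2.8]}'; python3 st.py
python3 -m handwheel '{"offset":[[0,0.01,0],[0,0.02,0],[0,0.02,0],[0,0.02,0],[0,0.02,0],[0,0.02,0],[0,0.02,0],[0,0.02,0],[0,0.02,0],[0,0.02,0]],"roll":[-0.1,-0.2,-0.3,-0.4,-0.5,-0.6,-0.7,-0.8,-0.8,-0.8]}'; python3 st.py
```

```text
t: 38.8
tool_pos: [0.5989, -0.0536, 0.1579]
tool_rot: [-3.093, 0.543, 0.001]
contact_force: [-0.7, 1.3, -2.4]
opening: 0.0182
38.8 pos [ 0.5989 -0.0536  0.1579] yaw -19.9 F [-0.7  1.3 -2.4] M [0.368 0.154 0.119] op 0.0182 q6 0.13
t: 39.8
tool_pos: [0.5989, -0.0532, 0.158]
tool_rot: [-3.069, 0.67, 0.001]
contact_force: [-3.0, 1.4, -3.2]
opening: 0.0185
39.8 pos [ 0.5989 -0.0532  0.158 ] yaw -24.62 F [-3.   1.4 -3.2] M [0.392 0.537 0.028] op 0.0185 q6 0.22
```

```bash
python3 -m handwheel '{"offset":[[0,0,0],[0,0,0],[0,0,0],[0,0,0],[0,0,0],[0,0,0],[0,0,0],[0,0,0],[0,0,0],[0,0,0]],"roll":[-0.1,-0.2,-0.3,-0.4,-0.5,-0.6,-0.7,-0.8,-0.8,-0.8]}'; python3 st.py
```

```text
t: 40.8
tool_pos: [0.5989, -0.0531, 0.1579]
tool_rot: [-3.038, 0.798, 0.001]
contact_force: [-3.0, 4.1, -2.8]
opening: 0.0187
40.8 pos [ 0.5989 -0.0531  0.1579] yaw -29.42 F [-3.   4.1 -2.8] M [0.866 0.9   0.109] op 0.0187 q6 0.3
```

```bash
python3 -m handwheel '{"offset":[[0,0,0],[0,0,0],[0,0,0],[0,0,0],[0,0,0],[0,0,0],[0,0,0],[0,0,0],[0,0,0],[0,0,0]],"roll":[-0.1,-0.2,-0.3,-0.4,-0.5,-0.6,-0.7,-0.8,-0.8,-0.8]}'; python3 st.py
```

```text
t: 41.8
tool_pos: [0.5989, -0.0528, 0.1579]
tool_rot: [-3.002, 0.924, 0.002]
contact_force: [-3.5, 4.9, -2.9]
opening: 0.0188
41.8 pos [ 0.5989 -0.0528  0.1579] yaw -34.22 F [-3.5  4.9 -2.9] M [1.001 0.962 0.117] op 0.0188 q6 0.38
```

```bash
python3 -m handwheel '{"offset":[[0,0,0],[0,0,0],[0,0,0],[0,0,0],[0,0,0],[0,0,0],[0,0,0],[0,0,0],[0,0,0],[0,0,0]],"roll":[-0.1,-0.2,-0.3,-0.4,-0.5,-0.6,-0.7,-0.8,-0.8,-0.8]}'; python3 st.py
```

```text
t: 42.8
tool_pos: [0.5988, -0.0526, 0.1579]
tool_rot: [-2.96, 1.049, 0.002]
contact_force: [-3.7, 5.6, -2.0]
opening: 0.0181
42.8 pos [ 0.5988 -0.0526  0.1579] yaw -39.02 F [-3.7  5.6 -2. ] M [1.141 0.993 0.109] op 0.0181 q6 0.47
```

```bash
python3 -m handwheel '{"offset":[[0,0,0],[0,0,0],[0,0,0],[0,0,0],[0,0,0],[0,0,0],[0,0,0],[0,0,0],[0,0,0],[0,0,0]],"roll":[-0.1,-0.2,-0.3,-0.4,-0.5,-0.6,-0.7,-0.8,-0.8,-0.8]}'; python3 st.py
```

```text
t: 43.8
tool_pos: [0.5987, -0.0522, 0.1579]
tool_rot: [-2.914, 1.17, 0.003]
contact_force: [-4.6, 5.3, -3.3]
opening: 0.0186
43.8 pos [ 0.5987 -0.0522  0.1579] yaw -43.77 F [-4.6  5.3 -3.3] M [1.338 0.977 0.349] op 0.0186 q6 0.55
```

```bash
python3 -m handwheel '{"offset":[[0,0,0],[0,0,0],[0,0,0],[0,0,0],[0,0,0],[0,0,0],[0,0,0],[0,0,0],[0,0,0],[0,0,0]],"roll":[-0.1,-0.2,-0.3,-0.4,-0.5,-0.5,-0.5,-0.5,-0.5,-0.5]}'; python3 st.py
```

```text
t: 44.8
tool_pos: [0.5988, -0.052, 0.1579]
tool_rot: [-2.882, 1.245, 0.003]
contact_force: [-3.0, 6.3, -2.0]
opening: 0.0185
44.8 pos [ 0.5988 -0.052   0.1579] yaw -46.72 F [-3.   6.3 -2. ] M [1.481 1.008 0.658] op 0.0185 q6 0.6
```

```bash
python3 -m handwheel '{"offset":[[0,0,0],[0,0,0],[0,0,0.3],[0,0,0.7],[-0.05,0.3,0.9],[-0.1,0.8,0.9],[-0.15,1.3,0.9],[-0.2,1.75,0.9],[-0.21,2.0,0.9],[-0.21,2.07,0.9]],"roll":[0.9,1.8,1.8,2.3,3.5,4.7,5.8,6.8,7.4,7.6]}'; python3 st.py
python3 -m handwheel '{"offset":[[0,0,-0.15],[0,0,-0.3],[0,0,-0.45],[0,0,-0.6],[0,0,-0.67],[0,0,-0.71],[0,0,-0.75],[0,0,-0.78],[0,0,-0.8],[0,0,-0.8]],"roll":[0,0,0,0,0,0,0,0,0,0]}'; python3 st.py
```

```text
t: 45.8
tool_pos: [0.5922, 0.0297, 0.1962]
tool_rot: [3.14, -0.034, 0.008]
contact_force: [0.3, 0.0, -2.7]
opening: 0.0186
45.8 pos [0.5922 0.0297 0.1962] yaw -1.22 F [ 0.3  0.  -2.7] M [-0.017 -0.015 -0.042] op 0.0186 q6 -0.05
t: 46.8
tool_pos: [0.5908, 0.0295, 0.1622]
tool_rot: [3.141, -0.033, 0.0]
contact_force: [0.4, -1.0, -2.7]
opening: 0.0185
46.8 pos [0.5908 0.0295 0.1622] yaw -1.22 F [ 0.4 -1.  -2.7] M [ 0.015 -0.034  0.005] op 0.0185 q6 -0.05
```

```bash
python3 -m handwheel '{"offset":[[0,0,-0.04],[0,0,-0.08],[0,0,-0.1],[0,0,-0.1],[0,0,-0.1],[0,0,-0.1],[0,0,-0.1],[0,0,-0.1],[0,0,-0.1],[0,0,-0.1]],"roll":[0,0,-0.3,-0.7,-1.1,-1.5,-1.9,-2.3,-2.8,-3.1]}'; python3 st.py
python3 -m handwheel '{"offset":[[0,0.01,0],[0,0.02,0],[0,0.02,0],[0,0.02,0],[0,0.02,0],[0,0.02,0],[0,0.02,0],[0,0.02,0],[0,0.02,0],[0,0.02,0]],"roll":[-0.1,-0.2,-0.3,-0.4,-0.5,-0.6,-0.7,-0.8,-0.8,-0.8]}'; python3 st.py
```

```text
t: 47.8
tool_pos: [0.5902, 0.0301, 0.1578]
tool_rot: [-3.093, 0.542, 0.003]
contact_force: [-1.2, 2.4, -2.6]
opening: 0.0185
47.8 pos [0.5902 0.0301 0.1578] yaw -19.89 F [-1.2  2.4 -2.6] M [0.395 0.283 0.114] op 0.0185 q6 0.27
t: 48.8
tool_pos: [0.5904, 0.0305, 0.1579]
tool_rot: [-3.069, 0.67, 0.002]
contact_force: [-3.6, 1.8, -2.5]
opening: 0.0184
48.8 pos [0.5904 0.0305 0.1579] yaw -24.62 F [-3.6  1.8 -2.5] M [0.62  1.004 0.091] op 0.0184 q6 0.36
```

```bash
python3 -m handwheel '{"offset":[[0,0,0],[0,0,0],[0,0,0],[0,0,0],[0,0,0],[0,0,0],[0,0,0],[0,0,0],[0,0,0],[0,0,0]],"roll":[-0.1,-0.2,-0.3,-0.4,-0.5,-0.6,-0.7,-0.8,-0.8,-0.8]}'; python3 st.py
```

```text
t: 49.8
tool_pos: [0.5903, 0.0307, 0.1578]
tool_rot: [-3.038, 0.798, 0.002]
contact_force: [-4.3, 3.1, -2.9]
opening: 0.0183
49.8 pos [0.5903 0.0307 0.1578] yaw -29.44 F [-4.3  3.1 -2.9] M [0.74  1.119 0.103] op 0.0183 q6 0.44
```

```bash
python3 -m handwheel '{"offset":[[0,0,0],[0,0,0],[0,0,0],[0,0,0],[0,0,0],[0,0,0],[0,0,0],[0,0,0],[0,0,0],[0,0,0]],"roll":[-0.1,-0.2,-0.3,-0.4,-0.5,-0.6,-0.7,-0.8,-0.8,-0.8]}'; python3 st.py
```

```text
t: 50.8
tool_pos: [0.5902, 0.0309, 0.1578]
tool_rot: [-3.002, 0.924, 0.003]
contact_force: [-4.2, 4.3, -2.9]
opening: 0.0186
50.8 pos [0.5902 0.0309 0.1578] yaw -34.24 F [-4.2  4.3 -2.9] M [0.911 1.184 0.118] op 0.0186 q6 0.52
```

```bash
python3 -m handwheel '{"offset":[[0,0,0],[0,0,0],[0,0,0],[0,0,0],[0,0,0],[0,0,0],[0,0,0],[0,0,0],[0,0,0],[0,0,0]],"roll":[-0.1,-0.2,-0.3,-0.4,-0.5,-0.6,-0.7,-0.8,-0.9,-0.9]}'; python3 st.py
```

```text
t: 51.8
tool_pos: [0.5902, 0.0313, 0.1578]
tool_rot: [-2.954, 1.064, 0.003]
contact_force: [-4.3, 4.2, -3.0]
opening: 0.0185
51.8 pos [0.5902 0.0313 0.1578] yaw -39.62 F [-4.3  4.2 -3. ] M [1.112 1.198 0.223] op 0.0185 q6 0.62
```

```bash
python3 -m handwheel '{"offset":[[0,0,0],[0,0,0],[0,0,0],[0,0,0],[0,0,0],[0,0,0],[0,0,0],[0,0,0],[0,0,0],[0,0,0]],"roll":[-0.15,-0.3,-0.45,-0.6,-0.7,-0.75,-0.75,-0.75,-0.75,-0.75]}'; python3 st.py
```

```text
t: 52.8
tool_pos: [0.5902, 0.0316, 0.1578]
tool_rot: [-2.911, 1.177, 0.004]
contact_force: [-5.2, 6.5, -2.4]
opening: 0.0185
52.8 pos [0.5902 0.0316 0.1578] yaw -44.04 F [-5.2  6.5 -2.4] M [1.328 1.11  0.661] op 0.0185 q6 0.69
```

All four screws came up to about 0.6–0.66 N m. I'll take the wrench back to its block now.

```bash
python3 -m handwheel '{"offset":[[0,0,0],[0,0,0],[0,0,0.3],[0,0,0.7],[-0.2,0.4,0.9],[-0.6,1.3,0.9],[-1.0,2.3,0.9],[-1.4,3.3,0.9],[-1.8,4.2,0.9],[-2.2,5.0,0.9]],"roll":[0.9,1.8,1.8,1.3,0,-1.3,-2.6,-3.9,-5.2,-6.5]}'
python3 -m handwheel '{"offset":[[-0.25,0.6,0],[-0.38,0.9,0],[-0.41,1.02,0],[-0.41,1.02,0],[-0.41,1.02,0],[-0.41,1.02,0],[-0.41,1.02,0],[-0.41,1.02,0],[-0.41,1.02,0],[-0.41,1.02,0]],"roll":[-1.3,-2.6,-3.9,-5.0,-5.4,-5.4,-5.4,-5.4,-5.4,-5.4]}'; python3 st.py
python3 - <<'E'
from h import *
r=avg("side",3)
i=cv2.cvtColor(r["img"].astype(np.uint8),cv2.COLOR_RGB2BGR);a=np.clip(i[110:200,205:285]*1.6,0,255).astype(np.uint8);cv2.imwrite("pics/c1.png",cv2.resize(a,None,fx=6.5,fy=6.5,interpolation=2))
a=np.clip(i[195:255,255:325]*1.6,0,255).astype(np.uint8);cv2.imwrite("pics/c2.png",cv2.resize(a,None,fx=7,fy=7,interpolation=2))
import pickle; pickle.dump(r,open("D2.pkl","wb"))
E
```

```text
t: 53.8
tool_pos: [0.5039, 0.2317, 0.1964]
tool_rot: [-2.339, 2.091, -0.007]
contact_force: [0.8, 0.2, -3.0]
opening: 0.0186
t: 54.8
tool_pos: [0.4865, 0.271, 0.1942]
tool_rot: [-1.675, 2.657, -0.0]
contact_force: [0.2, -0.2, -3.0]
opening: 0.0187
54.8 pos [0.4865 0.271  0.1942] yaw -115.53 F [ 0.2 -0.2 -3. ] M [-0.011  0.014 -0.024] op 0.0187 q6 2.39
```

View pics/c1.png

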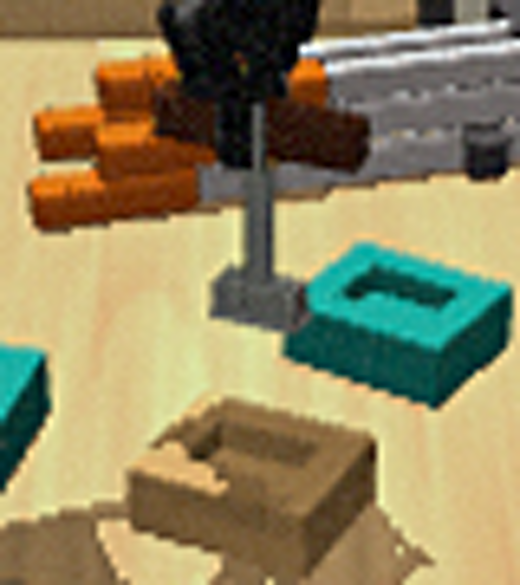

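View pics/c2.png

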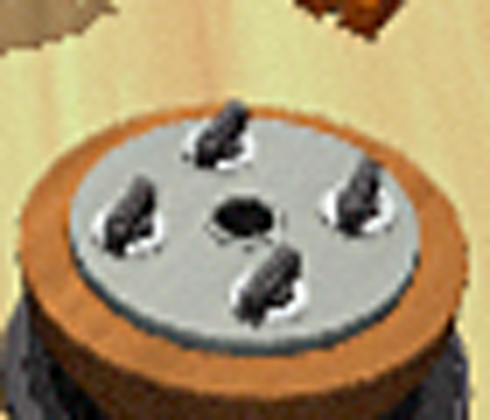

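```bash
python3 - <<'E'
from h import *
import pickle
r=pickle.load(open("D2.pkl","rb"))
f=lambda L:[(205+x/6.5-.5,110+y/6.5-.5) for x,y in L]
B=ray(r,f([(128,480),(300,526),(377,435),(227,397)]),.036)[:,:2]; print("block",B.round(4),B.mean(0).round(4))
S=ray(r,f([(210,315),(300,332),(308,312)]),.1942-.078)[:,:2]; print("mouth",S.round(4),((S[0]+S[2])/2).round(4))
E
```

```text
block [[0.4238 0.2528]
 [0.5054 0.2115]
 [0.5451 0.2894]
 [0.4712 0.3272]] [0.4864 0.2702]
mouth [[0.465  0.2702]
 [0.5067 0.2532]
 [0.5109 0.2717]] [0.488  0.2709]
```

```bash
python3 -m handwheel '{"offset":[[0,0,-0.3],[0,0,-0.7],[0,0,-1.1],[0,0,-1.5],[0,0,-1.75],[0,0,-1.9],[0,0,-2.0],[0,0,-2.1],[0,0,-2.15],[0,0,-2.15]],"roll":[0,0,0,0,0,0,0,0,0,0]}'; python3 st.py
```

```text
t: 55.95
tool_pos: [0.487, 0.2716, 0.1135]
tool_rot: [1.676, -2.657, 0.0]
contact_force: [-11.4, -3.7, 18.6]
opening: 0.0184
55.95 pos [0.487  0.2716 0.1135] yaw -115.53 F [-11.4  -3.7  18.6] M [-1.159  2.355 -0.227] op 0.0184 q6 2.39
```

```bash
python3 -m handwheel '{"offset":[[0,0,0.2],[0,0,0.4],[0,0,0.4],[0,0,0.4],[0,0,0.4],[0,0,0.4],[0,0,0.4],[0,0,0.4],[0,0,0.4],[0,0,0.4]],"roll":[0,0,0,0,0,0,0,0,0,0]}'; python3 st.py
python3 - <<'E'
from h import *
r=avg("side",3)
i=cv2.cvtColor(r["img"].astype(np.uint8),cv2.COLOR_RGB2BGR);a=np.clip(i[130:195,215:270]*1.8,0,255).astype(np.uint8);cv2.imwrite("pics/c3.png",cv2.resize(a,None,fx=9,fy=9,interpolation=2))
import pickle; pickle.dump(r,open("D3.pkl","wb"))
E
```

```text
t: 56.95
tool_pos: [0.4863, 0.2711, 0.1241]
tool_rot: [1.676, -2.657, -0.0]
contact_force: [0.2, 0.3, -3.2]
opening: 0.0185
56.95 pos [0.4863 0.2711 0.1241] yaw -115.52 F [ 0.2  0.3 -3.2] M [-0.024  0.057  0.025] op 0.0185 q6 2.39
```

View pics/c3.png

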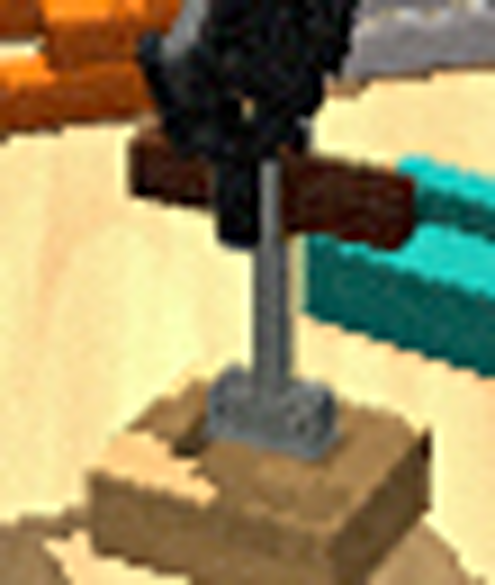

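```bash
python3 - <<'E'
from h import *
import pickle
r=pickle.load(open("D3.pkl","rb"))
f=lambda L:[(215+x/9-.5,130+y/9-.5) for x,y in L]
B=ray(r,f([(92,482),(328,540),(430,430),(200,378)]),.036)[:,:2]; print("block",B.round(4),B.mean(0).round(4))
for z in(.044,.046,.05):
  S=ray(r,f([(208,432),(325,457),(337,430)]),z)[:,:2]; print("mouth",S.round(4),((S[0]+S[2])/2).round(4),np.linalg.norm(S[1]-S[0]),np.linalg.norm(S[2]-S[1]))
g=lambda P:[((u-215+.5)*9,(v-130+.5)*9) for u,v in proj(r,P)]
c=np.array([.4850,.2692]);a=np.radians(155);e=np.array([np.cos(a),np.sin(a)]);n=np.array([-e[1],e[0]])
print("pocket rim px",np.round(g([[*(c+s*.028*e+t*.02*n),.036] for s,t in((1,1),(1,-1),(-1,-1),(-1,1))])))
t=np.array([.4863,.2711]);print("mouth px if true",np.round(g([[*(t+s*.022*e+q*.011*n),.046] for s,q in((1,1),(1,-1),(-1,-1),(-1,1))])))
E
```

```text
block [[0.4254 0.2544]
 [0.5064 0.2165]
 [0.5442 0.2844]
 [0.4624 0.3217]] [0.4846 0.2692]
mouth [[0.4658 0.2729]
 [0.5063 0.2557]
 [0.5109 0.2729]] [0.4883 0.2729] 0.04407236909182118 0.01779415865307225
mouth [[0.4658 0.2697]
 [0.5063 0.2526]
 [0.5108 0.2697]] [0.4883 0.2697] 0.04394022079958262 0.017740803961089752
mouth [[0.4659 0.2635]
 [0.5062 0.2464]
 [0.5107 0.2635]] [0.4883 0.2635] 0.04367592421510586 0.01763409457712561
pocket rim px [[167. 467.]
 [215. 411.]
 [359. 445.]
 [313. 503.]]
mouth px if true [[196. 431.]
 [223. 400.]
 [337. 427.]
 [311. 458.]]
```

```bash
python3 -m handwheel '{"offset":[[-0.06,-0.02,0],[-0.12,-0.03,0],[-0.13,-0.03,-0.1],[-0.13,-0.03,-0.2],[-0.13,-0.03,-0.3],[-0.13,-0.03,-0.38],[-0.13,-0.03,-0.44],[-0.13,-0.03,-0.48],[-0.13,-0.03,-0.5],[-0.13,-0.03,-0.5]],"roll":[0,0,0,0,0,0,0,0,0,0]}'; python3 st.py
```

```text
t: 58.1
tool_pos: [0.4812, 0.2702, 0.104]
tool_rot: [-1.675, 2.657, 0.001]
contact_force: [0.7, 2.8, -2.9]
opening: 0.0185
58.1 pos [0.4812 0.2702 0.104 ] yaw -115.53 F [ 0.7  2.8 -2.9] M [ 0.574 -0.333 -0.041] op 0.0185 q6 2.39
```

```bash
python3 -m handwheel '{"offset":[[0.01,0.03,-0.02],[0.01,0.04,-0.04],[0.01,0.04,-0.06],[0.01,0.04,-0.08],[0.01,0.04,-0.1],[0.01,0.04,-0.12],[0.01,0.04,-0.13],[0.01,0.04,-0.13],[0.01,0.04,-0.13],[0.01,0.04,-0.13]],"roll":[0,0,0,0,0,0,0,0,0,0]}'; python3 st.py
```

```text
t: 59.1
tool_pos: [0.4815, 0.2714, 0.099]
tool_rot: [1.676, -2.657, 0.0]
contact_force: [-1.7, -0.1, -0.6]
opening: 0.0186
59.1 pos [0.4815 0.2714 0.099 ] yaw -115.53 F [-1.7 -0.1 -0.6] M [-0.12   0.157 -0.022] op 0.0186 q6 2.4
```

```bash
python3 -m handwheel '{"offset":[[0,0,0],[0,0,0],[0,0,0],[0,0,0],[0,0,0],[0,0,0],[0,0,0],[0,0,0],[0,0,0],[0,0,0]],"roll":[0,0,0,0,0,0,0,0,0,0]}' 50 20; python3 st.py
python3 -m handwheel '{"offset":[[0,0,0.2],[0,0,0.6],[0,0,1.2],[0,0,1.8],[0,0,2.4],[0,0,3.0],[0,0,3.4],[0,0,3.6],[0,0,3.6],[0,0,3.6]],"roll":[0,0,0,0,0,0,0,0,0,0]}'; python3 st.py
python3 - <<'E'
from h import *
r=avg("side",3)
i=cv2.cvtColor(r["img"].astype(np.uint8),cv2.COLOR_RGB2BGR);a=np.clip(i[130:195,215:270]*1.8,0,255).astype(np.uint8);cv2.imwrite("pics/d1.png",cv2.resize(a,None,fx=9,fy=9,interpolation=2))
cv2.imwrite("pics/d2.png",i)
E
```

```text
t: 60.1
tool_pos: [0.4815, 0.2715, 0.0989]
tool_rot: [1.676, -2.657, 0.0]
contact_force: [0.3, -0.1, 0.5]
opening: 0.0502
60.1 pos [0.4815 0.2715 0.0989] yaw -115.52 F [ 0.3 -0.1  0.5] M [-0.033  0.014  0.034] op 0.0502 q6 2.4
t: 61.1
tool_pos: [0.4811, 0.2713, 0.242]
tool_rot: [1.675, -2.656, -0.0]
contact_force: [0.0, -0.1, -0.8]
opening: 0.0503
61.1 pos [0.4811 0.2713 0.242 ] yaw -115.52 F [ 0.  -0.1 -0.8] M [-0.011 -0.01   0.029] op 0.0503 q6 2.4
```

View pics/d1.png

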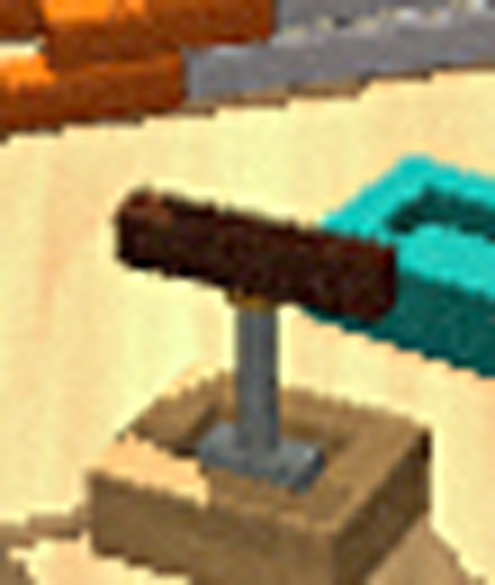

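View pics/d2.png

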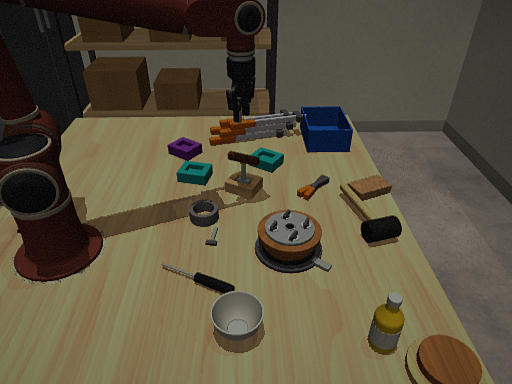

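The wrench stands upright, fully down in its pocket, with its bar at about (243,158) in the side view. The bystanders are where they started and the gripper is clear, so I'll hand in.

```bash
python3 -c "
from station import ctrl
print(ctrl.finish_job())"; python3 st.py
```

```text
the job is handed in; nothing more can be done
None
the job is handed in; nothing more can be done
```

I tightened all four screws in cross order with the wrench, put it back upright in its block, and handed the job in at about 61 s of the 72 allowed. No verdict was reported.

**First pass:** I went left, right, far, near as seen from the robot, giving each wing roughly 45°. A side view then showed three of the wings near 90°, down from about 135°. The near one was still under the wrench, so I inferred its turn from the wrench angle.

**Second pass:** I went near, far, right, left, turning in small steps until the torque rose. The final wrist torques were 0.61, 0.60, 0.66 and 0.66 N m. That is a little over the half newton metre asked for and well under 1.2. The torque readings have a few hundredths of a newton metre of noise. I had no direct reading of the clamp joints.

**Things that went slightly wrong:**
- **Wrench shift in the grip:** during the work the socket moved about 3–4 mm off the tool axis. I corrected for it after a light touch of about 4 N when seating on the far screw.
- **First try at the block:** the wrench landed on the rim of the pocket and pushed with about 22 N. I lifted, re-measured, shifted about 5 mm and then lowered it in.

**Last checks:** the final picture shows the wrench upright in its pocket, the gripper clear of it, and the bystanders apparently where they started.

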